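# Mark a batch of padlocks in the bench press

## Task

Mark the padlocks on the bench: swing the marking press's cover fully open by its bar, easing it back onto its rear stop, lay all the padlocks flat on the bed, swing the cover back over and lower it gently until it is fully shut, then press the pedal right down to its stop for half a second and let it come all the way up. After that swing the cover fully open again, easing it back onto its rear stop, and lay all the padlocks flat in the red tray. Don't press the pedal while the cover is open, never let the cover drop at either end, and leave the door knob, stapler and screwdriver where they are.

Things in the scene. Friction and masses are not known exactly. Their poses are not given: they have to be found in the camera images.
- press: green bench marking press, fixed to the bench (place and yaw differ from start to start). Origin: on the bench under the bed, 11 mm behind the middle of its flat surface; own x points away from the robot at yaw 0, y to the left, z up. Bed block from x = -62 to +87 mm, 245 mm wide (y), 30 mm high; behind it a housing from x = +87 to +127 mm, 85 mm high, 245 mm wide. The pedal stands on its right (-y) side, centred at y = -165 mm.
- bed (a point): centre of the flat bed's top surface, 30 mm above the bench, axes as the press. The flat surface runs from x = -46 to +46 mm and y = -116 to +116 mm, inside a lip 4 mm high and 6 mm wide on all four sides. Three padlocks fit in a row along y, 70 to 75 mm apart, shackles along y.
- cover (a joint): angle of the steel cover about its hinge, rad: 0 = shut (level over the bed, 65 mm above it), 1.57 = upright, 2.0 = fully open, leaning back on its rear stop. Starts shut. The hinge is free: the cover (0.35 kg) falls to whichever side of upright it is on, so it has to be held on the way down; near either end it should move slower than about 2 rad/s. It needs about 1.5 N at the bar. Fully open, its top is 220 mm above the bench, so things carried across it must pass higher.
- cover_hinge (a point): point on the cover's hinge axis at mid-width; the axis runs along the press's y. It is at x = +105 mm, z = 95 mm in the press's frame.
- cover_bar (a point): centre of the cover's round grab bar: 12 mm diameter, parallel to the hinge and 130 mm from it, 88 mm clear between the two arms that carry it; 54 mm of free space between the bar and the edge of the cover's plate (plate 226 mm wide, 70 mm deep from the hinge, 6 mm thick). In the press's frame the bar is at x = 105 - 130 cos(angle) mm, z = 95 + 130 sin(angle) mm. It can be pinched from straight above at any angle, jaws closing along the press's x, and turns between the pads.
- pedal (a joint): angle of the palm pedal, rad: 0 = up (rest), 0.30 = down on its stop; fully down means more than 0.27. Spring-loaded: about 5 N on the pad starts it, about 12 N holds it on its stop; it returns by itself.
- pedal_pad (a point): point to press, on top of the pedal's rubber pad (pad 70 by 46 mm, long side along the press's x), 90 mm in front (press -x) of the pedal's hinge, which is level with the pedal plate at 62 mm above the bench. At rest this point is 68 mm above the bench; on the stop about 27 mm lower (and 2 mm nearer the hinge).
- lock0_c (a point): a padlock lying flat: brass body 40 mm wide (own x), 38 mm tall (own y), 26 mm thick (own z, vertical as it lies), with a steel shackle of 8 mm bar that sticks out 27 mm beyond the body on the +y side (26 mm wide between bar centres; overall length 65 mm); about 0.15 to 0.25 kg. This point is the centre of the brass body, 13 mm above its underside. Take it across the 40 mm width. Two or three padlocks are present; an absent one has no pose (None).
- lock1_c (a point): another padlock lying flat, the same as lock0; this point is the centre of its brass body
- lock2_c (a point): another padlock lying flat, the same as lock0; this point is the centre of its brass body
- tray_in (a point): centre of the inner floor (4 mm above the bench) of the shallow red tray, fixed to the bench. Tray 235 mm (own x) by 140 mm (own y), 30 mm high, walls 4 mm. Three padlocks fit in a row along its x, 70 to 75 mm apart, shackles along x.
- doorknob: bystander: steel door knob on its round rose, 64 mm wide, 78 mm high; origin under its centre
- stapler: bystander: black stapler 150 mm long (own x), 36 mm wide, 46 mm high; origin under its centre
- driver: bystander: screwdriver lying along its own x; origin under its middle
Things that resemble listed ones, but are neither listed nor needed, are in the scene too. What is shaped like the part that bears lock0_c but green or orange is not meant.

How it is judged (in metres and radians):
On the way, in this order (a step that is already met when the one before it is completed fails the run):
1. all padlocks lie flat on the bed, cover still open (x of lock0_c in the frame of bed between -0.036 and 0.036 m and y of lock0_c in the frame of bed between -0.105 and 0.105 m and z of lock0_c in the frame of bed between 0.006 and 0.02 m and x of lock1_c in the frame of bed between -0.036 and 0.036 m and y of lock1_c in the frame of bed between -0.105 and 0.105 m and z of lock1_c in the frame of bed between 0.006 and 0.02 m and x of lock2_c in the frame of bed between -0.036 and 0.036 m and y of lock2_c in the frame of bed between -0.105 and 0.105 m and z of lock2_c in the frame of bed between 0.006 and 0.02 m and value of joint cover above 1.93 rad), for 0.2 s.
2. the cover is shut over the padlocks (x of lock0_c in the frame of bed between -0.036 and 0.036 m and y of lock0_c in the frame of bed between -0.105 and 0.105 m and z of lock0_c in the frame of bed between 0.006 and 0.02 m and x of lock1_c in the frame of bed between -0.036 and 0.036 m and y of lock1_c in the frame of bed between -0.105 and 0.105 m and z of lock1_c in the frame of bed between 0.006 and 0.02 m and x of lock2_c in the frame of bed between -0.036 and 0.036 m and y of lock2_c in the frame of bed between -0.105 and 0.105 m and z of lock2_c in the frame of bed between 0.006 and 0.02 m and value of joint cover below 0.06 rad), for 0.2 s.
3. the pedal is held down on its stop, cover shut, padlocks on the bed (all of step 2 and value of joint pedal above 0.27 rad), for 0.3 s.
4. the pedal is fully up again, cover still shut (value of joint pedal below 0.04 rad and value of joint cover below 0.06 rad), for 0.2 s.
5. the cover is fully open on its rear stop (value of joint cover above 1.93 rad), for 0.2 s.
At the end, for the whole second after the job is handed in: every padlock lies flat and at rest on the floor of the red tray (centre inside the tray and within 5 to 26 mm of its floor), the cover is fully open (above 1.93 rad) and the pedal is up (below 0.04 rad) (x of lock0_c in the frame of tray_in between -0.105 and 0.105 m and y of lock0_c in the frame of tray_in between -0.06 and 0.06 m and z of lock0_c in the frame of tray_in between 0.005 and 0.026 m and x of lock1_c in the frame of tray_in between -0.105 and 0.105 m and y of lock1_c in the frame of tray_in between -0.06 and 0.06 m and z of lock1_c in the frame of tray_in between 0.005 and 0.026 m and x of lock2_c in the frame of tray_in between -0.105 and 0.105 m and y of lock2_c in the frame of tray_in between -0.06 and 0.06 m and z of lock2_c in the frame of tray_in between 0.005 and 0.026 m and value of joint cover above 1.93 rad and value of joint pedal below 0.04 rad and linear speed of each of lock0, lock1, lock2 below 0.02 m/s); the robot touches nothing.
It fails at once if the cover drops onto its shut stop (faster than 3 rad/s in the last 0.2 rad) (value of joint cover below 0.2 rad and velocity of joint cover below -3 rad/s).
It fails at once if the cover drops onto its rear stop (faster than 2.5 rad/s in the last 0.15 rad) (value of joint cover above 1.85 rad and velocity of joint cover above 2.5 rad/s).
It fails at once if the pedal is pressed while the cover is not shut (value of joint pedal above 0.1 rad and value of joint cover above 0.12 rad).
It fails at once if the door knob, stapler or screwdriver is moved more than 30 mm (distance of any of doorknob, stapler, driver from where it was at the start of the episode above 0.03 m).
Of lock0, lock1, lock2 only 2 to 3 are there at a start; the rules pass over those that are not, and their reading is None.
At some moment in a run one of lock0, lock1, lock2 may be knocked a few centimetres aside while the robot is not near it.
It also fails if it takes over 210 s, if anything falls off the work surface, if the arm or the gripper's body presses on something with over 40 N, if the wrist force passes 120 N, or if a joint passes its speed limit or range.

## Robot

A 7-joint arm with a two-finger parallel gripper is mounted at the origin on the work surface. World frame = base frame: x ahead of the robot, y to its left, z up, the work surface at z = 0. Lengths are in m, angles in degrees, forces in N, time in s.
With the tool pointing down it reaches from about 0.4 to 0.925 m from the base axis. Payload 5.6 kg.
Tool frame: the origin (TCP) lies between the finger pads; the fingertips stand env.finger_overhang ahead of it and the grasp point (between the pads) lies 5 mm behind it (env.finger_overhang is the distance from the TCP to the fingertips, in m); z points along the fingers, y is the line along which they close (so a half turn about z gives the same grasp; the last joint's range is limited). The gripper opens to 85 mm and grips with 20 to 120 N. Pads are 22 mm wide; open, the fingers measure 114 mm over their backs; the gripper's body (76 mm by 85 mm) begins 54 mm behind the grasp point. The pads swing forward as they close: fully open they stand 13 mm farther back than shut.
Start: joints at [-69.901, 26.786, -0.665, 91.828, 0.344, 61.387, -3.226], TCP at [0.249, 0.6, 0.245] pointing down, gripper open.
Joint ranges: [-144.91, 144.91], [-17.63, 115.5], [-89.93, 88.59], [15.96, 139.68], [-74.01, 254.01], [8.47, 105.57], [-167.45, 167.45]. Speed limits (degrees/s): [147.25, 147.25, 180, 180, 180, 180, 180].

## Interface

Orientations are given as a 3x3 rotation matrix whose columns are the frame's x, y, z axes.
In Python, from bench import readout, eyes, job, env gives the robot as it stands.
- The arm moves only by the tool apply_moves, never from a script. Its argument "steps" is a list of rows, each a list of 3 entries, a list of its own where there are three numbers: the shift along the tool's x, y, z in cm, then the turn, a rotation vector about the tool's x, y, z in degrees, then the finger opening in cm, from 0 to 8.54. A call has 1 to 12 rows; each row shifts and turns the commanded pose from where the row before left it, along the tool's axes as they then stand; what a row does not reach is not made up. A row lasts 1/8 s, in which the tool goes at most 62.5 mm and 10.7 degrees, less where a joint would pass 70% of its speed; a pose out of reach is approached as far as the arm can. A call with a gripper value outside its range is refused whole. The fingers move at their own pace and stop on an object; the grip force is fixed at half the most. Time passes only in rows, so rows that do not move let the fingers close. It gives the time, the measured TCP pose, the force, the opening and the grip force at its end, in the units of the state.
- readout.sense(): the state, without advancing time (a new reading comes with each control period).
- eyes.snapshot(name): name is "scene" or "side" or "wrist"; returns a dict with "img" (384x512x3 uint8, red, green, blue), "intrinsics" (3x3 intrinsics, pixels), "k1" (the pictures are not rectified: a ray, as slopes to the right and down, at radius r is drawn at 1 + k1 r^2 times it, then the intrinsics apply), "R" (3x3) and "t" (3): a world point X has camera coordinates R X + t. Camera axes: x right, y down, z forward; pixel columns grow to the right and rows downward; lengths in m; the calibration is good to about 2 mm. A picture is of the moment at which its call begins. There is no depth.
- job.sign_off(): hands the job in; it is judged then, once.
The state is a dict: "t": time; "joint_positions": joint angles; "dq": joint speeds; "effort": joint torques, N m; "eef_pos": TCP position; "ee_rot": TCP orientation; "contact_force": force on the tool from outside, world axes, zero at the start; "torque": the same for the moment, N m; "width": opening from 0.0 (shut) to 1.0 (fully open); "gripper_force": force on a finger pad.
Only numpy, scipy, OpenCV 4.12 (cv2) and the standard library are available. Lean on these libraries where they do the work, as an engineer would, in place of code of your own. Each camera call takes 0.05 s, during which the arm holds its last target. There are 200 camera calls.

## Working session

There is one attempt and no reset: what is moved stays moved. The work goes in short steps, Python scripts to look and compute and a tool call to move; the robot and the scene stay as the last step left them, time stands still between calls to the robot, and variables do not carry over. Pictures are saved under pics/ and viewed, at most 14 in all, crops included, and the job is handed in when it is done.

Besides the shell and the picture viewer there is one more tool, called as name(argument=value, ...), one argument or row to a line, values as JSON. apply_moves: Moves the arm, as the interface text tells. Its arguments: {"type":"object","properties":{"steps":{"type":"array","items":{"type":"array"}}},"required":["steps"]}

```bash
mkdir -p pics; cat > h.py <<'E'
import numpy as np, cv2
from bench import readout, eyes, job, env
def snap(name,fn=None):
    s=eyes.snapshot(name)
    if fn: cv2.imwrite('pics/'+fn,s['img'][:,:,::-1])
    return s
def ray(s,u,v):
    K=np.array(s['intrinsics']);d=np.array([(u-K[0,2])/K[0,0],(v-K[1,2])/K[1,1]])
    p=d.copy()
    for _ in range(20): p=d/(1+s['k1']*(p@p))
    R=np.array(s['R']);t=np.array(s['t'])
    return -R.T@t, R.T@np.array([p[0],p[1],1])
def onz(s,u,v,z):
    c,d=ray(s,u,v);return c+d*(z-c[2])/d[2]
def proj(s,X):
    K=np.array(s['intrinsics']);c=np.array(s['R'])@np.array(X)+np.array(s['t']);p=c[:2]/c[2]
    p=p*(1+s['k1']*(p@p));return K[0,0]*p[0]+K[0,2],K[1,1]*p[1]+K[1,2]
def mv(target,R=None):
    "shift in tool cm to world target"
    st=readout.sense();T=np.array(st['ee_rot']);d=T.T@(np.array(target)-np.array(st['eef_pos']))*100
    return d
E
python3 - <<'E'
from h import *
np.set_printoptions(precision=4,suppress=True)
st=readout.sense();print(st['t'],st['eef_pos'],np.array(st['ee_rot']),st['contact_force'],env.finger_overhang)
for n in('scene','side','wrist'):
    s=snap(n,n+'0.png');c=-np.array(s['R']).T@np.array(s['t']);print(n,c,np.array(s['R'])[2],s['k1'],s['intrinsics'][0])
E
```

```text
0.0 [0.2492 0.5997 0.2443] [[-0.9234  0.3837 -0.0006]
 [ 0.3837  0.9234 -0.0017]
 [-0.0001 -0.0018 -1.    ]] [-0.1192  0.2506  0.1158] 0.014
scene [1.2687 0.1196 0.8465] [-0.6778 -0.0372 -0.7343] 0.023070916856443434 [381.1832   0.     254.9656]
side [-0.1245  0.7823  0.6742] [ 0.5966 -0.6182 -0.5118] -0.08769124248497871 [364.484    0.     263.2187]
wrist [0.1872 0.6251 0.3738] [ 0.2474 -0.1043 -0.9633] -0.0728059348826626 [319.2608   0.     253.9808]
```

View pics/scene0.png

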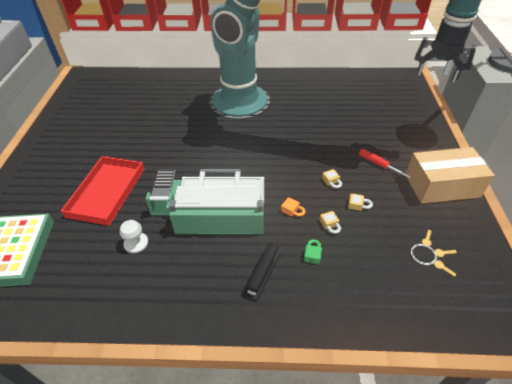

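View pics/side0.png

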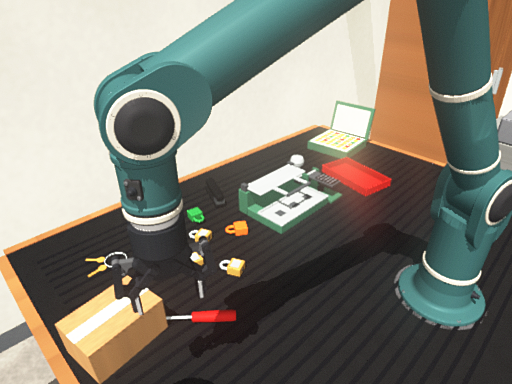

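The scene view shows three brass padlocks at about (331,178), (357,202) and (329,222). The orange (292,207) and green (313,251) ones are decoys by colour. The press is at about (215,205) with its pedal at (165,190), the tray at (104,190), and the knob, stapler and screwdriver as bystanders. I'll confirm the padlocks in an enlarged crop.

```bash
python3 - <<'E'
from h import *
np.set_printoptions(precision=4,suppress=True)
im=cv2.imread('pics/scene0.png')
a=cv2.resize(im[155:255,135:385],None,fx=3.2,fy=3.2,interpolation=cv2.INTER_CUBIC)
cv2.imwrite('pics/crop1.png',a)
s=eyes.snapshot('scene')
hsv=cv2.cvtColor(s['img'],cv2.COLOR_RGB2HSV)
m=cv2.inRange(hsv,(15,60,120),(32,255,255)); m[:, :270]=0;m[:,385:]=0;m[:150]=0;m[240:]=0
n,l,st,c=cv2.connectedComponentsWithStats(m)
for i in range(1,n):
    if st[i,4]>20: print('lock',st[i],c[i],onz(s,*c[i],.02))
m=cv2.inRange(hsv,(0,150,80),(6,255,255))|cv2.inRange(hsv,(174,150,80),(180,255,255)); m[:,200:]=0;m[:140]=0
m=cv2.inRange(hsv,(0,150,80),(6,255,255))|cv2.inRange(hsv,(174,150,80),(180,255,255)); m[:,160:]=0;m[:150]=0;m[235:]=0
k=cv2.findContours(m,cv2.RETR_EXTERNAL,cv2.CHAIN_APPROX_NONE)[0];k=max(k,key=cv2.contourArea)
pts=np.array([onz(s,*p[0],.03)[:2] for p in k]).astype(np.float32)
print('tray',cv2.minAreaRect(pts))
print([ (tuple(p[0]),onz(s,*p[0],.03)[:2]) for p in cv2.approxPolyDP(k,4,True)])
E
```

```text
lock [322 169  19  16 144] [330.2986 176.5694] [0.4398 0.3051 0.02  ]
lock [349 193  16  18 165] [355.6303 202.0606] [0.5418 0.3667 0.02  ]
lock [283 198  15  13 117] [290.2479 203.9744] [0.5524 0.1803 0.02  ]
lock [294 207  11   8  31] [300.4194 211.6774] [0.5805 0.208  0.02  ]
lock [320 211  20  18 174] [328.6897 219.6954] [0.6076 0.2841 0.02  ]
tray ((0.5058112144470215, -0.36744827032089233), (0.1613878458738327, 0.25696879625320435), 79.02763366699219)
[((np.int32(142), np.int32(163)), array([ 0.3987, -0.2821])), ((np.int32(102), np.int32(156)), array([ 0.3679, -0.4189])), ((np.int32(61), np.int32(212)), array([ 0.6022, -0.4618])), ((np.int32(67), np.int32(218)), array([ 0.6232, -0.437 ])), ((np.int32(109), np.int32(225)), array([ 0.6453, -0.3137])), ((np.int32(143), np.int32(170)), array([ 0.4302, -0.2715]))]
```

View pics/crop1.png

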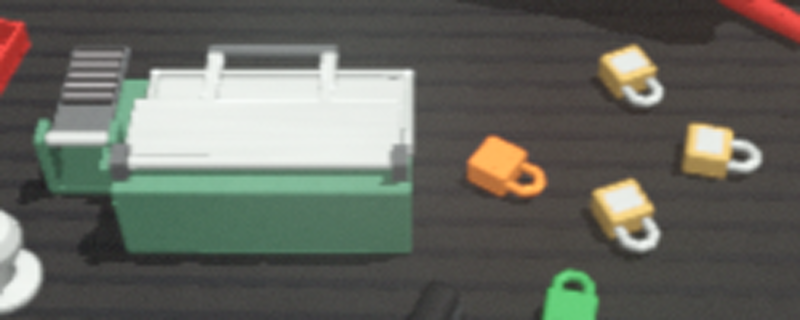

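```bash
python3 - <<'E'
from h import *
np.set_printoptions(precision=4,suppress=True)
s=eyes.snapshot('scene')
f=lambda x,y,z:onz(s,135+x/3.2,155+y/3.2,z)[:2]
print('bar',f(210,48,.101),f(272,49,.101),f(335,50,.101))
print('housing bottom',f(128,252,0),f(411,252,0))
print('housing top back',f(118,190,.085),f(412,192,.085))
print('pedal pad corners',f(75,48,.068),f(128,48,.068),f(120,133,.068),f(52,130,.068))
for a,b in(((630,63),(650,102)),((712,138),(758,157)),((624,200),(650,248))):
    p=f(*a,.026);q=f(*b,.011);print('lock',p,q,np.linalg.norm(q-p),np.degrees(np.arctan2(*(q-p)[::-1])))
E
```

```text
bar [ 0.5005 -0.0742] [ 0.5009 -0.0193] [0.5014 0.0362]
housing bottom [ 0.6492 -0.138 ] [0.6444 0.1054]
housing top back [ 0.6499 -0.1313] [0.6475 0.1065]
pedal pad corners [ 0.4685 -0.2076] [ 0.4677 -0.1585] [ 0.5728 -0.1468] [ 0.5704 -0.2064]
lock [0.4377 0.3093] [0.4742 0.3261] 0.040173565575907705 24.73680682958587
lock [0.532  0.3724] [0.5406 0.4145] 0.042982503813711444 78.33842327419705
lock [0.6047 0.2872] [0.644  0.3069] 0.04401991667997587 26.603446324505736
```

The crop confirms it: the brass bodies with steel shackles at (332,175), (357,198) and (330,217) are the three padlocks. The orange and green ones are decoys. The bar is centred near (220,170). The measured sizes agree with those given: back edge 243 mm against 245, bar height consistent.

```bash
cat >> h.py <<'E'
def plan(target,yawy,n,w):
    "n rows to a world TCP target, tool-y world heading yawy deg (tool down)"
    st=readout.sense();T=np.array(st['ee_rot']);p=np.array(st['eef_pos'])
    y0=np.degrees(np.arctan2(T[1,1],T[0,1]));d=(yawy-y0+180)%360-180
    print('yaw',y0,'turn about tool z',-d,'dist',np.linalg.norm(np.array(target)-p))
    dz=np.radians(d/n);v=(np.array(target)-p)/n
    for i in range(n):
        a=np.radians(y0)+dz*i;ty=np.array([np.cos(a),np.sin(a),0]);tz=np.array([0,0,-1]);tx=np.cross(ty,tz)
        sh=np.array([tx@v,ty@v,tz@v])*100
        print([[round(float(q),1) for q in sh],[0,0,round(float(-d/n),1)],w])
E
python3 - <<'E'
from h import *
plan([.50,-.018,.245],0,12,6.0)
E
```

```text
yaw 67.43401337930226 turn about tool z 67.43401337930226 dist 0.6668969784903408
[[-3.9, -4.0, -0.0], [0, 0, 5.6], 6.0]
[[-4.3, -3.6, -0.0], [0, 0, 5.6], 6.0]
[[-4.6, -3.1, -0.0], [0, 0, 5.6], 6.0]
[[-4.9, -2.7, -0.0], [0, 0, 5.6], 6.0]
[[-5.1, -2.2, -0.0], [0, 0, 5.6], 6.0]
[[-5.3, -1.6, -0.0], [0, 0, 5.6], 6.0]
[[-5.4, -1.1, -0.0], [0, 0, 5.6], 6.0]
[[-5.5, -0.6, -0.0], [0, 0, 5.6], 6.0]
[[-5.6, -0.0, -0.0], [0, 0, 5.6], 6.0]
[[-5.5, 0.5, -0.0], [0, 0, 5.6], 6.0]
[[-5.5, 1.0, -0.0], [0, 0, 5.6], 6.0]
[[-5.3, 1.6, -0.0], [0, 0, 5.6], 6.0]
```

apply_moves(
  steps=[
    [[-3.9,-4.0,0],[0,0,5.6],6.0],
    [[-4.3,-3.6,0],[0,0,5.6],6.0],
    [[-4.6,-3.1,0],[0,0,5.6],6.0],
    [[-4.9,-2.7,0],[0,0,5.6],6.0],
    [[-5.1,-2.2,0],[0,0,5.6],6.0],
    [[-5.3,-1.6,0],[0,0,5.6],6.0],
    [[-5.4,-1.1,0],[0,0,5.6],6.0],
    [[-5.5,-0.6,0],[0,0,5.6],6.0],
    [[-5.6,0,0],[0,0,5.6],6.0],
    [[-5.5,0.5,0],[0,0,5.6],6.0],
    [[-5.5,1.0,0],[0,0,5.6],6.0],
    [[-5.3,1.6,0],[0,0,5.6],6.0],
  ],
)

```text
t: 1.75
eef_pos: [0.5012, -0.0194, 0.2456]
ee_rot: [[-0.001, 1.0, 0.001], [1.0, 0.001, 0.0], [0.0, 0.001, -1.0]]
contact_force: [-0.6, 0.5, 0.7]
width: 0.702
gripper_force: 0.0
```

```bash
python3 - <<'E'
from h import *
st=readout.sense();print(st['eef_pos'],st['joint_positions'],st['width'])
s=snap('wrist','w1.png');R=np.array(s['R']);print(-R.T@np.array(s['t']),R[2])
print(proj(s,[.5,-.018,.095]))
E
```

```text
[ 0.50123716 -0.01942261  0.24560657] [-27.76722246  12.78699398  30.30129676 113.92485356  -7.85277006
  55.19344801   6.46881375] 0.702051410692111
[0.5014985  0.04747448 0.3749684 ] [ 0.00155122 -0.26728706 -0.9636157 ]
(np.float64(251.82341919123954), np.float64(179.2542302617055))
```

View pics/w1.png

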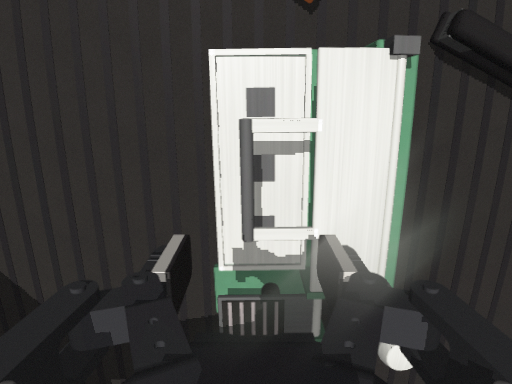

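The wrist view shows the bar running from (246,121) to (248,240), the bed's lip with corners at about (212,51), (310,51), (305,271) and (219,271), and the pedal at (252,318).

```bash
python3 - <<'E'
from h import *
np.set_printoptions(precision=4,suppress=True)
s=eyes.snapshot('wrist')
print('bar',[onz(s,*p,.095)[:2] for p in((246,121),(247,180),(248,240))])
c=[onz(s,*p,.034)[:2] for p in((212,51),(310,51),(305,271),(219,271))];print('lip outer',c,np.mean(c,0))
print([np.linalg.norm(c[i]-c[i-1]) for i in range(4)])
for a,b in((0,3),(1,2)): d=c[a]-c[b];print('yaw',np.degrees(np.arctan2(-d[0],d[1])))
print('pedal',[onz(s,*p,.068)[:2] for p in((222,297),(282,297),(282,334),(220,334))])
E
```

```text
bar [array([0.4983, 0.0248]), array([ 0.4983, -0.0275]), array([ 0.4983, -0.0863])]
lip outer [array([0.4642, 0.0912]), array([0.5624, 0.0903]), array([ 0.5649, -0.1555]), array([ 0.4615, -0.154 ])] [ 0.5133 -0.032 ]
[np.float64(0.24514872920022165), np.float64(0.09822676701564079), np.float64(0.2458023526600918), np.float64(0.10338210698374048)]
yaw -0.6328215050126409
yaw 0.568821848133123
pedal [array([ 0.4676, -0.1673]), array([ 0.5344, -0.1682]), array([ 0.5353, -0.2186]), array([ 0.4631, -0.2176])]
```

The two cameras disagree by about 12 mm in y, so I'll check ray against proj and whether the arm was still moving.

```bash
python3 - <<'E'
from h import *
np.set_printoptions(precision=4,suppress=True)
for n in('wrist','scene','side'):
    s=snap(n,n+'2.png');R=np.array(s['R']);print(n,-R.T@np.array(s['t']),R.ravel(),np.array(s['intrinsics']).ravel())
    u,v=proj(s,[.5,-.018,.095]);print(u,v,onz(s,u,v,.095))
print(readout.sense()['eef_pos'],readout.sense()['dq'])
a=cv2.imread('pics/w1.png').astype(int);b=cv2.imread('pics/wrist2.png').astype(int);print(abs(a-b).mean())
g=cv2.imread('pics/scene2.png');cv2.imwrite('pics/crop2.png',cv2.resize(g[150:250,140:290],None,fx=5,fy=5,interpolation=cv2.INTER_CUBIC))
E
```

```text
wrist [0.5028 0.0432 0.375 ] [ 1.     -0.0071  0.0029 -0.0077 -0.9626  0.2706  0.0008 -0.2707 -0.9627] [319.2608   0.     253.9808   0.     319.2608 192.2997   0.       0.
   1.    ]
250.4610099166661 173.5099544677291 [ 0.5   -0.018  0.095]
scene [1.2687 0.1196 0.8465] [-0.0344  0.9992 -0.0188  0.7344  0.0125 -0.6786 -0.6778 -0.0372 -0.7343] [381.1832   0.     254.9656   0.     381.1832 191.546    0.       0.
   1.    ]
220.68118158776292 171.613710221205 [ 0.5   -0.018  0.095]
side [-0.1245  0.7823  0.6742] [-0.7154 -0.6987  0.0101 -0.3638  0.3601 -0.8591  0.5966 -0.6182 -0.5118] [364.484    0.     263.2187   0.     364.484  194.016    0.       0.
   1.    ]
296.57902204511555 188.43197426403935 [ 0.5   -0.018  0.095]
[ 0.5004 -0.0172  0.2451] [-1.1989 -0.3724 -0.9943  0.3932  0.0109 -0.06    0.0098]
6.648793538411458
```

The arm was still settling when w1 was taken, so that pose didn't match its pixels. Using the pose from the picture's own moment, the bar is at (0.497, -0.018), agreeing with the scene camera. The hinge is then at x=0.627 and the bed centre at about (0.511, -0.018), with yaw about 0.

apply_moves(
  steps=[
    [[0,-0.3,4],[0,0,0],6.0],
    [[0,0,4],[0,0,0],6.0],
    [[0,0,3],[0,0,0],6.0],
    [[0,0,2.5],[0,0,0],6.0],
    [[0,0,2],[0,0,0],6.0],
    [[0,0,0],[0,0,0],6.0],
    [[0,0,0],[0,0,0],0],
    [[0,0,0],[0,0,0],0],
    [[0,0,0],[0,0,0],0],
    [[0,0,0],[0,0,0],0],
    [[0,0,0],[0,0,0],0],
    [[0,0,0],[0,0,0],0],
  ],
)

```text
t: 3.5
eef_pos: [0.4949, -0.0174, 0.0907]
ee_rot: [[-0.005, 1.0, -0.006], [1.0, 0.005, 0.002], [0.002, -0.006, -1.0]]
contact_force: [-9.6, 0.5, 9.3]
width: 0.113
gripper_force: 58.5
```

apply_moves(
  steps=[
    [[0,-0.2,-1.3],[0,0,0],0],
    [[0,0.2,-1.3],[0,0,0],0],
    [[0,0.3,-1.3],[0,0,0],0],
    [[0,0.4,-1.2],[0,0,0],0],
    [[0,0.6,-1.2],[0,0,0],0],
    [[0,0.7,-1.1],[0,0,0],0],
    [[0,0.8,-1.0],[0,0,0],0],
    [[0,0.9,-1.0],[0,0,0],0],
    [[0,1.0,-0.8],[0,0,0],0],
    [[0,1.0,-0.8],[0,0,0],0],
    [[0,1.1,-0.6],[0,0,0],0],
    [[0,1.2,-0.5],[0,0,0],0],
  ],
)

```text
t: 5.0
eef_pos: [0.5778, -0.0163, 0.2147]
ee_rot: [[-0.005, 1.0, -0.001], [1.0, 0.005, 0.003], [0.003, -0.001, -1.0]]
contact_force: [-9.0, 4.9, 16.0]
width: 0.116
gripper_force: 62.1
```

apply_moves(
  steps=[
    [[0,1.0,-0.7],[0,0,0],0],
    [[0,1.2,-0.4],[0,0,0],0],
    [[0,1.2,-0.2],[0,0,0],0],
    [[0,1.3,0],[0,0,0],0],
    [[0,1.2,0.1],[0,0,0],0],
    [[0,1.2,0.2],[0,0,0],0],
    [[0,0.8,0.2],[0,0,0],0],
    [[0,0.6,0.2],[0,0,0],0],
    [[0,0,0],[0,0,0],0],
    [[0,0,0],[0,0,0],0],
  ],
)

```text
t: 6.25
eef_pos: [0.6647, -0.0154, 0.2185]
ee_rot: [[-0.005, 1.0, 0.003], [1.0, 0.005, 0.002], [0.002, 0.003, -1.0]]
contact_force: [-0.2, 6.2, 1.2]
width: 0.109
gripper_force: 61.8
```

apply_moves(
  steps=[
    [[0,0.4,0.2],[0,0,0],0],
    [[0,0.4,0.2],[0,0,0],0],
    [[0,0.3,0.1],[0,0,0],0],
    [[0,0.3,0.1],[0,0,0],0],
    [[0,0.2,0.1],[0,0,0],0],
    [[0,0,0],[0,0,0],0],
    [[0,0,0],[0,0,0],0],
  ],
)

```text
t: 7.12
eef_pos: [0.6789, -0.0155, 0.2124]
ee_rot: [[-0.006, 1.0, -0.001], [1.0, 0.006, 0.002], [0.002, -0.001, -1.0]]
contact_force: [-7.5, 6.4, 9.0]
width: 0.115
gripper_force: 63.5
```

apply_moves(
  steps=[
    [[0,0,0],[0,0,0],4.0],
    [[0,0,0],[0,0,0],4.0],
    [[0,0,0],[0,0,0],4.0],
    [[0,0,-2],[0,0,0],4.0],
    [[0,0,-4],[0,0,0],4.0],
    [[0,0,-4],[0,0,0],7.0],
    [[0,-4,0],[0,0,0],7.0],
    [[0,-4,0],[0,0,0],7.0],
    [[4,-4,0],[0,0,0],7.0],
    [[4,-4,0],[0,0,0],7.0],
    [[4,0,0],[0,0,0],7.0],
    [[0,0,0],[0,0,0],7.0],
  ],
)

```text
t: 8.62
eef_pos: [0.5182, 0.1058, 0.3119]
ee_rot: [[-0.01, 1.0, 0.002], [1.0, 0.01, 0.002], [0.002, 0.002, -1.0]]
contact_force: [-0.5, -1.3, 0.5]
width: 0.821
gripper_force: 0.0
```

```bash
cat >> h.py <<'E'
def locks(s,lo=(15,60,120),z=.026,box=None,amin=40):
    "brass blobs closed with label; each: minAreaRect of the hull on plane z + shackle side"
    hsv=cv2.cvtColor(s['img'],cv2.COLOR_RGB2HSV)
    m=cv2.inRange(hsv,lo,(32,255,255))
    if box is not None:
        q=np.zeros_like(m);x0,y0,x1,y1=box;q[y0:y1,x0:x1]=255;m&=q
    out=[]
    for k in cv2.findContours(m,cv2.RETR_EXTERNAL,cv2.CHAIN_APPROX_NONE)[0]:
        if cv2.contourArea(k)<amin: continue
        c=np.array([onz(s,*p[0],z)[:2] for p in cv2.convexHull(k)]).astype(np.float32)
        out.append((k.reshape(-1,2).mean(0),cv2.minAreaRect(c)))
    return out
E
python3 - <<'E'
from h import *
print(readout.sense()['eef_pos'])
s=snap('scene','scene3.png')
for l in locks(s,box=(270,150,400,250)): print(l)
cv2.imwrite('pics/crop3.png',cv2.resize(s['img'][130:260,130:390,::-1],None,fx=3,fy=3,interpolation=cv2.INTER_CUBIC))
E
```

```text
[0.51816394 0.10577605 0.31186141]
(array([328.84482759, 219.63793103]), ((0.6104303002357483, 0.284188449382782), (0.053621795028448105, 0.050629716366529465), 22.151752471923828))
(array([289.91428571, 203.88571429]), ((0.5569284558296204, 0.17962059378623962), (0.03598799929022789, 0.0366574190557003), 57.084503173828125))
(array([355.81132075, 201.22641509]), ((0.5431802272796631, 0.36621689796447754), (0.04111332818865776, 0.062274690717458725), 75.71874237060547))
(array([330.52, 176.6 ]), ((0.4444291591644287, 0.3051092028617859), (0.05760883167386055, 0.05287044122815132), 22.432607650756836))
```

View pics/crop3.png

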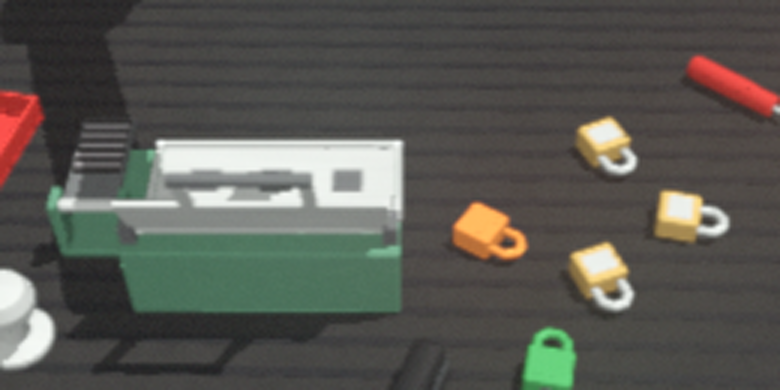

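The cover is open on its stop. The brass padlocks haven't moved: crop (603,145), (680,215) and (598,272). I'll start with lock A, at about (0.438, 0.309).

```bash
python3 - <<'E'
from h import *
plan([.438,.309,.17],-65,9,8.0)
E
```

```text
yaw 0.3816417443903585 turn about tool z 65.38164174439036 dist 0.2624095876329682
[[2.3, -0.9, 1.6], [0, 0, 7.3], 8.0]
[[2.2, -1.2, 1.6], [0, 0, 7.3], 8.0]
[[2.0, -1.4, 1.6], [0, 0, 7.3], 8.0]
[[1.8, -1.7, 1.6], [0, 0, 7.3], 8.0]
[[1.6, -1.9, 1.6], [0, 0, 7.3], 8.0]
[[1.3, -2.1, 1.6], [0, 0, 7.3], 8.0]
[[1.1, -2.2, 1.6], [0, 0, 7.3], 8.0]
[[0.8, -2.3, 1.6], [0, 0, 7.3], 8.0]
[[0.5, -2.4, 1.6], [0, 0, 7.3], 8.0]
```

apply_moves(
  steps=[
    [[2.3,-0.9,1.6],[0,0,7.3],8.0],
    [[2.2,-1.2,1.6],[0,0,7.3],8.0],
    [[2.0,-1.4,1.6],[0,0,7.3],8.0],
    [[1.8,-1.7,1.6],[0,0,7.3],8.0],
    [[1.6,-1.9,1.6],[0,0,7.3],8.0],
    [[1.3,-2.1,1.6],[0,0,7.3],8.0],
    [[1.1,-2.2,1.6],[0,0,7.3],8.0],
    [[0.8,-2.3,1.6],[0,0,7.3],8.0],
    [[0.5,-2.4,1.6],[0,0,7.3],8.0],
    [[0,0,0],[0,0,0],8.0],
    [[0,0,0],[0,0,0],8.0],
    [[0,0,0],[0,0,0],8.0],
  ],
)

```text
t: 10.18
eef_pos: [0.4403, 0.3083, 0.1672]
ee_rot: [[0.91, 0.414, 0.001], [0.414, -0.91, 0.001], [0.002, -0.0, -1.0]]
contact_force: [0.3, -0.4, 0.4]
width: 0.934
gripper_force: 0.0
```

```bash
python3 - <<'E'
from h import *
st=readout.sense();print(st['eef_pos'],np.array(st['ee_rot'])[:,1],st['joint_positions'][6])
s=snap('wrist','w4.png')
for l in locks(s,amin=150): print(l)
E
```

```text
[0.44031015 0.30834175 0.16722817] [ 4.13788043e-01 -9.10373246e-01 -9.32081317e-05] -89.88230787162371
(array([250.98830409, 189.16374269]), ((0.4355739653110504, 0.3082548677921295), (0.041118063032627106, 0.039561301469802856), 26.243295669555664))
(array([444.02112676, 126.57042254]), ((0.5548640489578247, 0.1799984872341156), (0.03599885106086731, 0.037939392030239105), 57.594093322753906))
(array([422.72661871,  93.75539568]), ((0.5694634914398193, 0.2110620141029358), (0.02566782385110855, 0.030820444226264954), 57.74917221069336))
(array([231.13375796,  50.94267516]), ((0.5328084230422974, 0.3689703345298767), (0.03801377862691879, 0.04005061089992523), 77.3270034790039))
(array([361.22178988,  22.12451362]), ((0.5962498188018799, 0.28641393780708313), (0.031154245138168335, 0.045785121619701385), 26.210559844970703))
```

View pics/w4.png

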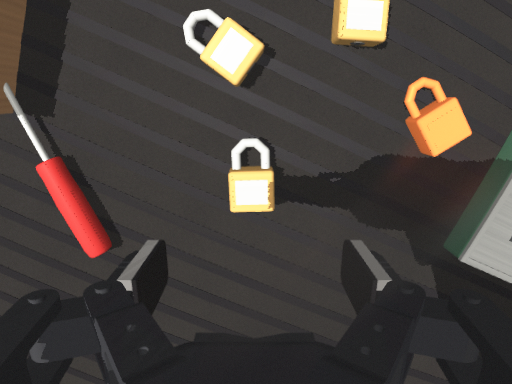

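The wrist view shows lock A at (251,189) with its shackle pointing up, B at (231,51), C at the top edge (361,22) and the orange decoy at (440,122). The fitted body is 41×40 mm against 40×38 given. Descending on A.

apply_moves(
  steps=[
    [[-0.4,-0.2,4],[0,0,-1.8],8.0],
    [[0,0,4],[0,0,0],8.0],
    [[0,0,4],[0,0,0],8.0],
    [[0,0,2.9],[0,0,0],8.0],
    [[0,0,0],[0,0,0],8.0],
    [[0,0,0],[0,0,0],3],
    [[0,0,0],[0,0,0],3],
    [[0,0,0],[0,0,0],3],
    [[0,0,0],[0,0,0],3],
    [[0,0,0],[0,0,0],3],
    [[0,0,-3],[0,0,0],3],
    [[0,0,-6],[0,0,0],3],
  ],
)

```text
t: 11.72
eef_pos: [0.4332, 0.3089, 0.1072]
ee_rot: [[0.896, 0.444, -0.003], [0.444, -0.896, -0.003], [-0.004, 0.001, -1.0]]
contact_force: [-0.3, 1.5, -1.6]
width: 0.452
gripper_force: 60.9
```

```bash
python3 - <<'E'
from h import *
plan([.5085,-.105,.26],0,12,3)
E
```

```text
yaw -63.648738236264215 turn about tool z -63.64873823626422 dist 0.44759637284854886
[[-1.0, 3.4, -1.3], [0, 0, -5.3], 3]
[[-1.3, 3.3, -1.3], [0, 0, -5.3], 3]
[[-1.6, 3.1, -1.3], [0, 0, -5.3], 3]
[[-1.9, 3.0, -1.3], [0, 0, -5.3], 3]
[[-2.1, 2.8, -1.3], [0, 0, -5.3], 3]
[[-2.4, 2.6, -1.3], [0, 0, -5.3], 3]
[[-2.6, 2.4, -1.3], [0, 0, -5.3], 3]
[[-2.8, 2.1, -1.3], [0, 0, -5.3], 3]
[[-3.0, 1.8, -1.3], [0, 0, -5.3], 3]
[[-3.1, 1.5, -1.3], [0, 0, -5.3], 3]
[[-3.3, 1.3, -1.3], [0, 0, -5.3], 3]
[[-3.4, 0.9, -1.3], [0, 0, -5.3], 3]
```

apply_moves(
  steps=[
    [[-1.0,3.4,-1.3],[0,0,-5.3],3],
    [[-1.3,3.3,-1.3],[0,0,-5.3],3],
    [[-1.6,3.1,-1.3],[0,0,-5.3],3],
    [[-1.9,3.0,-1.3],[0,0,-5.3],3],
    [[-2.1,2.8,-1.3],[0,0,-5.3],3],
    [[-2.4,2.6,-1.3],[0,0,-5.3],3],
    [[-2.6,2.4,-1.3],[0,0,-5.3],3],
    [[-2.8,2.1,-1.3],[0,0,-5.3],3],
    [[-3.0,1.8,-1.3],[0,0,-5.3],3],
    [[-3.1,1.5,-1.3],[0,0,-5.3],3],
    [[-3.3,1.3,-1.3],[0,0,-5.3],3],
    [[-3.4,0.9,-1.3],[0,0,-5.3],3],
  ],
)

```text
t: 13.22
eef_pos: [0.5085, -0.1069, 0.2644]
ee_rot: [[-0.002, 1.0, 0.001], [1.0, 0.002, 0.001], [0.001, 0.001, -1.0]]
contact_force: [0.5, 0.6, -2.3]
width: 0.452
gripper_force: 60.9
```

apply_moves(
  steps=[
    [[0,0,0],[0,0,0],3],
    [[0,0,0],[0,0,0],3],
    [[0,0,0],[0,0,0],3],
  ],
)

```text
t: 13.6
eef_pos: [0.5083, -0.1045, 0.263]
ee_rot: [[-0.0, 1.0, -0.001], [1.0, 0.0, 0.001], [0.001, -0.001, -1.0]]
contact_force: [-0.0, -0.4, -1.7]
width: 0.456
gripper_force: 61.1
```

```bash
python3 - <<'E'
from h import *
np.set_printoptions(precision=4,suppress=True)
st=readout.sense();print(st['eef_pos'],st['width'])
plan([.5085,-.105,.049],0,6,3)
s=snap('wrist','w5.png')
# bed lip outer corners guess
for X in [(.4565,.104,.034),(.5605,.104,.034),(.4565,-.14,.034),(.5605,-.14,.034)]: print(X,proj(s,X))
E
```

```text
[ 0.5083 -0.1045  0.263 ] 0.4558838833866257
yaw 0.02211530710664683 turn about tool z 0.022115307106645332 dist 0.2139844396124043
[[-0.0, 0.0, 3.6], [0, 0, 0.0], 3]
[[-0.0, 0.0, 3.6], [0, 0, 0.0], 3]
[[-0.0, 0.0, 3.6], [0, 0, 0.0], 3]
[[-0.0, 0.0, 3.6], [0, 0, 0.0], 3]
[[-0.0, 0.0, 3.6], [0, 0, 0.0], 3]
[[-0.0, 0.0, 3.6], [0, 0, 0.0], 3]
(0.4565, 0.104, 0.034) (np.float64(202.06882233512425), np.float64(-38.29535287141795))
(0.5605, 0.104, 0.034) (np.float64(305.33387782594684), np.float64(-38.31564419193185))
(0.4565, -0.14, 0.034) (np.float64(209.265132680707), np.float64(194.77018149946124))
(0.5605, -0.14, 0.034) (np.float64(298.22973260147535), np.float64(194.76998499792694))
```

View pics/w5.png

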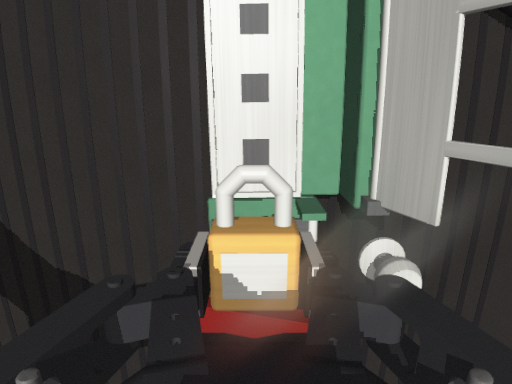

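The wrist view shows the lock held level, and the bed's near lip corners at (210,197) and (301,197), within 3 px of prediction. Placing it.

apply_moves(
  steps=[
    [[0,0.1,5],[0,0,0],3],
    [[0,0,5],[0,0,0],3],
    [[0,0,5],[0,0,0],3],
    [[0,0,4],[0,0,0],3],
    [[0,0,1.5],[0,0,0],3],
    [[0,0,0.9],[0,0,0],3],
    [[0,0,0],[0,0,0],3],
    [[0,0,0],[0,0,0],5.5],
    [[0,0,0],[0,0,0],5.5],
    [[0,0,0],[0,0,0],5.5],
    [[0,0,-4],[0,0,0],5.5],
    [[0,0,-6],[0,0,0],5.5],
  ],
)

```text
t: 15.15
eef_pos: [0.5085, -0.1057, 0.1492]
ee_rot: [[0.001, 1.0, -0.004], [1.0, -0.001, -0.0], [-0.0, -0.004, -1.0]]
contact_force: [1.3, 0.4, 0.2]
width: 0.643
gripper_force: 0.0
```

apply_moves(
  steps=[
    [[0,0,-6],[0,0,0],8],
    [[5,0,-5],[0,0,0],8],
    [[5,0,0],[0,0,0],8],
    [[5,0,0],[0,0,0],8],
    [[0,0,0],[0,0,0],8],
    [[0,0,0],[0,0,0],8],
  ],
)

```text
t: 15.9
eef_pos: [0.5097, 0.0377, 0.2535]
ee_rot: [[0.001, 1.0, 0.0], [1.0, -0.001, -0.0], [-0.0, 0.0, -1.0]]
contact_force: [-1.0, -0.8, -0.9]
width: 0.937
gripper_force: 0.0
```

```bash
python3 - <<'E'
from h import *
s=snap('wrist','w6.png')
for l in locks(s,amin=150,z=.056): print(l)
plan([.533,.369,.17],-12.7,10,8.0)
E
```

```text
(array([254.82608696, 292.39130435]), ((0.5112545490264893, -0.10867109894752502), (0.03663576394319534, 0.03947286307811737), 89.8537368774414))
(array([303.04519774,  21.97175141]), ((0.5563560128211975, 0.18196243047714233), (0.05152103304862976, 0.033325791358947754), 57.040802001953125))
yaw -0.1621398527203942 turn about tool z 12.537860147279616 dist 0.34305395005626466
[[3.3, 0.2, 0.8], [0, 0, 1.3], 8.0]
[[3.3, 0.1, 0.8], [0, 0, 1.3], 8.0]
[[3.3, 0.1, 0.8], [0, 0, 1.3], 8.0]
[[3.3, 0.0, 0.8], [0, 0, 1.3], 8.0]
[[3.3, -0.1, 0.8], [0, 0, 1.3], 8.0]
[[3.3, -0.1, 0.8], [0, 0, 1.3], 8.0]
[[3.3, -0.2, 0.8], [0, 0, 1.3], 8.0]
[[3.3, -0.3, 0.8], [0, 0, 1.3], 8.0]
[[3.3, -0.4, 0.8], [0, 0, 1.3], 8.0]
[[3.3, -0.4, 0.8], [0, 0, 1.3], 8.0]
```

apply_moves(
  steps=[
    [[3.3,0.2,0.8],[0,0,1.3],8.0],
    [[3.3,0.1,0.8],[0,0,1.3],8.0],
    [[3.3,0.1,0.8],[0,0,1.3],8.0],
    [[3.3,0,0.8],[0,0,1.3],8.0],
    [[3.3,-0.1,0.8],[0,0,1.3],8.0],
    [[3.3,-0.1,0.8],[0,0,1.3],8.0],
    [[3.3,-0.2,0.8],[0,0,1.3],8.0],
    [[3.3,-0.3,0.8],[0,0,1.3],8.0],
    [[3.3,-0.4,0.8],[0,0,1.3],8.0],
    [[3.3,-0.4,0.8],[0,0,1.3],8.0],
    [[0,0,0],[0,0,0],8.0],
    [[0,0,0],[0,0,0],8.0],
  ],
)

```text
t: 17.45
eef_pos: [0.534, 0.3662, 0.1734]
ee_rot: [[0.228, 0.974, 0.0], [0.974, -0.228, -0.001], [-0.001, 0.001, -1.0]]
contact_force: [-0.7, 0.1, 0.8]
width: 0.939
gripper_force: 0.0
```

```bash
python3 - <<'E'
from h import *
s=snap('wrist','w7.png')
for l in locks(s,amin=150): print(l)
plan([.533,.369,.018],-12.7,4,8.0)
E
```

```text
(array([331.49693252, 250.48466258]), ((0.5900407433509827, 0.28115391731262207), (0.04366222769021988, 0.07636091858148575), 2.432525634765625))
(array([251.01734104, 175.6300578 ]), ((0.5333368182182312, 0.3715432286262512), (0.040871940553188324, 0.04052354395389557), 76.75324249267578))
yaw -13.231465418048204 turn about tool z -0.5314654180482137 dist 0.15567318741403338
[[0.1, -0.0, 3.9], [0, 0, -0.1], 8.0]
[[0.1, -0.0, 3.9], [0, 0, -0.1], 8.0]
[[0.1, -0.0, 3.9], [0, 0, -0.1], 8.0]
[[0.1, -0.0, 3.9], [0, 0, -0.1], 8.0]
```

apply_moves(
  steps=[
    [[0.5,-0.1,4],[0,0,0],8.0],
    [[0,0,4],[0,0,0],8.0],
    [[0,0,4],[0,0,0],8.0],
    [[0,0,3.5],[0,0,0],8.0],
    [[0,0,0],[0,0,0],8.0],
    [[0,0,0],[0,0,0],3],
    [[0,0,0],[0,0,0],3],
    [[0,0,0],[0,0,0],3],
    [[0,0,0],[0,0,0],3],
    [[0,0,0],[0,0,0],3],
    [[0,0,-3],[0,0,0],3],
    [[0,0,-6],[0,0,0],3],
  ],
)

```text
t: 19.0
eef_pos: [0.5313, 0.3724, 0.1074]
ee_rot: [[0.226, 0.974, -0.004], [0.974, -0.226, -0.003], [-0.004, -0.003, -1.0]]
contact_force: [1.3, 1.9, -0.6]
width: 0.452
gripper_force: 61.1
```

```bash
python3 - <<'E'
from h import *
plan([.5095,-.033,.20],0,10,3)
E
```

```text
yaw -13.050614536506583 turn about tool z -13.050614536506572 dist 0.41641014202774956
[[-4.0, 0.7, -0.9], [0, 0, -1.3], 3]
[[-4.0, 0.6, -0.9], [0, 0, -1.3], 3]
[[-4.0, 0.5, -0.9], [0, 0, -1.3], 3]
[[-4.0, 0.4, -0.9], [0, 0, -1.3], 3]
[[-4.0, 0.3, -0.9], [0, 0, -1.3], 3]
[[-4.1, 0.2, -0.9], [0, 0, -1.3], 3]
[[-4.1, 0.2, -0.9], [0, 0, -1.3], 3]
[[-4.1, 0.1, -0.9], [0, 0, -1.3], 3]
[[-4.1, -0.0, -0.9], [0, 0, -1.3], 3]
[[-4.1, -0.1, -0.9], [0, 0, -1.3], 3]
```

apply_moves(
  steps=[
    [[-4.0,0.7,-0.9],[0,0,-1.3],3],
    [[-4.0,0.6,-0.9],[0,0,-1.3],3],
    [[-4.0,0.5,-0.9],[0,0,-1.3],3],
    [[-4.0,0.4,-0.9],[0,0,-1.3],3],
    [[-4.0,0.3,-0.9],[0,0,-1.3],3],
    [[-4.1,0.2,-0.9],[0,0,-1.3],3],
    [[-4.1,0.2,-0.9],[0,0,-1.3],3],
    [[-4.1,0.1,-0.9],[0,0,-1.3],3],
    [[-4.1,0,-0.9],[0,0,-1.3],3],
    [[-4.1,-0.1,-0.9],[0,0,-1.3],3],
    [[0,0,0],[0,0,0],3],
    [[0,0,0],[0,0,0],3],
  ],
)

```text
t: 20.5
eef_pos: [0.5111, -0.0323, 0.1988]
ee_rot: [[0.001, 1.0, 0.0], [1.0, -0.001, 0.001], [0.001, 0.0, -1.0]]
contact_force: [0.2, 0.1, -1.9]
width: 0.451
gripper_force: 61.3
```

apply_moves(
  steps=[
    [[0,0,5],[0,0,0],3],
    [[0,0,5],[0,0,0],3],
    [[0,0,3],[0,0,0],3],
    [[0,0,0],[0,0,0],3],
    [[0,0,0],[0,0,0],3],
  ],
)

```text
t: 21.12
eef_pos: [0.512, -0.0321, 0.0694]
ee_rot: [[0.0, 1.0, 0.001], [1.0, -0.0, 0.0], [0.0, 0.001, -1.0]]
contact_force: [0.5, 0.2, -0.5]
width: 0.455
gripper_force: 61.1
```

apply_moves(
  steps=[
    [[-0.1,-0.2,1.2],[0,0,0],3],
    [[0,0,0.8],[0,0,0],3],
    [[0,0,0],[0,0,0],3],
    [[0,0,0],[0,0,0],5.5],
    [[0,0,0],[0,0,0],5.5],
    [[0,0,0],[0,0,0],5.5],
    [[0,0,-4],[0,0,0],5.5],
    [[0,0,-6],[0,0,0],5.5],
    [[3,0,-5],[0,0,0],8],
    [[5,0,0],[0,0,0],8],
    [[0,0,0],[0,0,0],8],
    [[0,0,0],[0,0,0],8],
  ],
)

```text
t: 22.62
eef_pos: [0.5089, 0.0458, 0.1981]
ee_rot: [[0.001, 1.0, -0.001], [1.0, -0.001, -0.001], [-0.001, -0.001, -1.0]]
contact_force: [-0.3, -1.3, 1.1]
width: 0.938
gripper_force: 0.0
```

```bash
python3 - <<'E'
from h import *
s=snap('wrist','w8.png')
for l in locks(s,amin=150,z=.056): print(l)
plan([.602,.2865,.17],-63.8,10,8.0)
E
```

```text
(array([255.88826816, 317.81005587]), ((0.5108828544616699, -0.0958421528339386), (0.038973379880189896, 0.039677321910858154), 1.1412465572357178))
(array([255.75757576, 263.83636364]), ((0.510183572769165, -0.03321492671966553), (0.047604575753211975, 0.039541371166706085), 88.87246704101562))
(array([311.44970414,  21.62721893]), ((0.5540132522583008, 0.17918245494365692), (0.04507797211408615, 0.03260372579097748), 57.0943717956543))
yaw -0.137489280255955 turn about tool z 63.662510719744034 dist 0.26020260298820025
[[2.4, 0.9, 0.3], [0, 0, 6.4], 8.0]
[[2.5, 0.7, 0.3], [0, 0, 6.4], 8.0]
[[2.6, 0.4, 0.3], [0, 0, 6.4], 8.0]
[[2.6, 0.1, 0.3], [0, 0, 6.4], 8.0]
[[2.6, -0.2, 0.3], [0, 0, 6.4], 8.0]
[[2.5, -0.5, 0.3], [0, 0, 6.4], 8.0]
[[2.5, -0.8, 0.3], [0, 0, 6.4], 8.0]
[[2.4, -1.0, 0.3], [0, 0, 6.4], 8.0]
[[2.2, -1.3, 0.3], [0, 0, 6.4], 8.0]
[[2.1, -1.5, 0.3], [0, 0, 6.4], 8.0]
```

apply_moves(
  steps=[
    [[2.4,0.9,0.3],[0,0,6.4],8.0],
    [[2.5,0.7,0.3],[0,0,6.4],8.0],
    [[2.6,0.4,0.3],[0,0,6.4],8.0],
    [[2.6,0.1,0.3],[0,0,6.4],8.0],
    [[2.6,-0.2,0.3],[0,0,6.4],8.0],
    [[2.5,-0.5,0.3],[0,0,6.4],8.0],
    [[2.5,-0.8,0.3],[0,0,6.4],8.0],
    [[2.4,-1.0,0.3],[0,0,6.4],8.0],
    [[2.2,-1.3,0.3],[0,0,6.4],8.0],
    [[2.1,-1.5,0.3],[0,0,6.4],8.0],
    [[0,0,0],[0,0,0],8.0],
    [[0,0,0],[0,0,0],8.0],
  ],
)

```text
t: 24.18
eef_pos: [0.6038, 0.2851, 0.168]
ee_rot: [[0.9, 0.437, -0.001], [0.437, -0.9, -0.002], [-0.001, 0.001, -1.0]]
contact_force: [0.3, -0.6, 0.0]
width: 0.936
gripper_force: 0.0
```

```bash
python3 - <<'E'
from h import *
s=snap('wrist','w9.png')
L=locks(s,amin=150)
for l in L: print(l)
b=min(L,key=lambda l:np.hypot(l[1][0][0]-.604,l[1][0][1]-.287))[1]
plan([*b[0],.018],b[2]-90,4,8.0)
E
```

```text
(array([320.39130435, 262.16770186]), ((0.563904881477356, 0.1932961642742157), (0.06949290633201599, 0.038988418877124786), 56.130943298339844))
(array([250.36309524, 183.31845238]), ((0.6038282513618469, 0.28683069348335266), (0.041767433285713196, 0.04056107625365257), 22.496551513671875))
yaw -64.15177067935969 turn about tool z 3.351677806968439 dist 0.15034272977815458
[[0.0, -0.0, 3.8], [0, 0, 0.8], 8.0]
[[0.0, -0.0, 3.8], [0, 0, 0.8], 8.0]
[[0.0, -0.0, 3.8], [0, 0, 0.8], 8.0]
[[0.0, -0.0, 3.8], [0, 0, 0.8], 8.0]
```

apply_moves(
  steps=[
    [[0.1,-0.1,4],[0,0,3.0],8.0],
    [[0,0,4],[0,0,0],8.0],
    [[0,0,4],[0,0,0],8.0],
    [[0,0,3],[0,0,0],8.0],
    [[0,0,0],[0,0,0],8.0],
    [[0,0,0],[0,0,0],3],
    [[0,0,0],[0,0,0],3],
    [[0,0,0],[0,0,0],3],
    [[0,0,0],[0,0,0],3],
    [[0,0,0],[0,0,0],3],
    [[0,0,-3],[0,0,0],3],
    [[0,0,-6],[0,0,0],3],
  ],
)

```text
t: 25.72
eef_pos: [0.6019, 0.2883, 0.1071]
ee_rot: [[0.921, 0.39, -0.005], [0.39, -0.921, -0.003], [-0.006, 0.001, -1.0]]
contact_force: [-0.0, -0.3, -2.1]
width: 0.455
gripper_force: 61.2
```

```bash
python3 - <<'E'
from h import *
plan([.5095,.040,.20],0,10,3)
E
```

```text
yaw -67.04679970517176 turn about tool z -67.04679970517176 dist 0.2807667907826762
[[-1.8, 1.9, -0.9], [0, 0, -6.7], 3]
[[-2.0, 1.7, -0.9], [0, 0, -6.7], 3]
[[-2.2, 1.5, -0.9], [0, 0, -6.7], 3]
[[-2.4, 1.2, -0.9], [0, 0, -6.7], 3]
[[-2.5, 0.9, -0.9], [0, 0, -6.7], 3]
[[-2.6, 0.6, -0.9], [0, 0, -6.7], 3]
[[-2.6, 0.3, -0.9], [0, 0, -6.7], 3]
[[-2.6, -0.0, -0.9], [0, 0, -6.7], 3]
[[-2.6, -0.3, -0.9], [0, 0, -6.7], 3]
[[-2.6, -0.6, -0.9], [0, 0, -6.7], 3]
```

apply_moves(
  steps=[
    [[-1.8,1.9,-0.9],[0,0,-6.7],3],
    [[-2.0,1.7,-0.9],[0,0,-6.7],3],
    [[-2.2,1.5,-0.9],[0,0,-6.7],3],
    [[-2.4,1.2,-0.9],[0,0,-6.7],3],
    [[-2.5,0.9,-0.9],[0,0,-6.7],3],
    [[-2.6,0.6,-0.9],[0,0,-6.7],3],
    [[-2.6,0.3,-0.9],[0,0,-6.7],3],
    [[-2.6,0,-0.9],[0,0,-6.7],3],
    [[-2.6,-0.3,-0.9],[0,0,-6.7],3],
    [[-2.6,-0.6,-0.9],[0,0,-6.7],3],
    [[0,0,0],[0,0,0],3],
    [[0,0,0],[0,0,0],3],
  ],
)

```text
t: 27.22
eef_pos: [0.5131, 0.0414, 0.1986]
ee_rot: [[0.002, 1.0, 0.0], [1.0, -0.002, 0.001], [0.001, 0.0, -1.0]]
contact_force: [0.2, 0.2, -2.7]
width: 0.448
gripper_force: 61.4
```

apply_moves(
  steps=[
    [[0,0,5],[0,0,0],3],
    [[0,0,5],[0,0,0],3],
    [[0,0,3],[0,0,0],3],
    [[0,0,0],[0,0,0],3],
    [[0,0,0],[0,0,0],3],
  ],
)

```text
t: 27.85
eef_pos: [0.514, 0.0414, 0.0693]
ee_rot: [[0.001, 1.0, 0.001], [1.0, -0.001, 0.0], [0.0, 0.001, -1.0]]
contact_force: [0.0, 0.1, -1.2]
width: 0.458
gripper_force: 61.2
```

apply_moves(
  steps=[
    [[-0.1,-0.4,1.2],[0,0,0],3],
    [[0,0,0.8],[0,0,0],3],
    [[0,0,0],[0,0,0],3],
    [[0,0,0],[0,0,0],5.5],
    [[0,0,0],[0,0,0],5.5],
    [[0,0,0],[0,0,0],5.5],
    [[0,0,-4],[0,0,0],5.5],
    [[0,0,-6],[0,0,0],5.5],
    [[0,0,-6],[0,0,0],5.5],
    [[0,0,-6],[0,0,0],3],
    [[0,3,-5],[0,0,0],3],
    [[0,0,0],[0,0,0],3],
  ],
)

```text
t: 29.35
eef_pos: [0.5425, 0.0399, 0.3227]
ee_rot: [[0.001, 1.0, 0.009], [1.0, -0.001, 0.002], [0.002, 0.009, -1.0]]
contact_force: [-0.5, 0.5, -0.9]
width: 0.349
gripper_force: 0.0
```

```bash
python3 - <<'E'
from h import *
s=snap('wrist','w10.png')
for l in locks(s,amin=150,z=.056): print(l)
print(readout.sense()['eef_pos'])
plan([.681,-.018,.325],0,4,4)
E
```

```text
(array([234.76119403, 264.20895522]), ((0.5161993503570557, -0.10394738614559174), (0.04616599157452583, 0.030757367610931396), 89.36066436767578))
(array([227.86086957, 216.        ]), ((0.5102331638336182, -0.03454163298010826), (0.04317241162061691, 0.03922300413250923), 89.74169921875))
(array([226.00854701, 162.73504274]), ((0.5098674893379211, 0.03597123175859451), (0.03942326456308365, 0.03908805176615715), 89.73040008544922))
(array([265.61417323,  37.32283465]), ((0.5600777864456177, 0.18419738113880157), (0.05516621097922325, 0.034273020923137665), 57.333194732666016))
[0.54014798 0.0398365  0.31983941]
yaw -0.07433369237209596 turn about tool z -0.07433369237210741 dist 0.1523515141971802
[[-1.4, 3.5, -0.1], [0, 0, -0.0], 4]
[[-1.4, 3.5, -0.1], [0, 0, -0.0], 4]
[[-1.4, 3.5, -0.1], [0, 0, -0.0], 4]
[[-1.4, 3.5, -0.1], [0, 0, -0.0], 4]
```

View pics/w10.png

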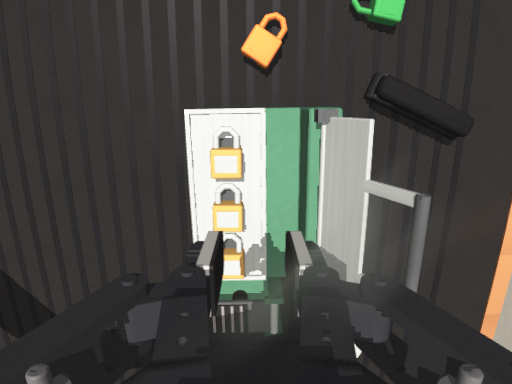

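The wrist view shows all three padlocks flat on the bed at (226,163), (228,216) and (232,264), inside the lip, with the open cover's bar at right (415,240). Next I shut the cover.

apply_moves(
  steps=[
    [[-1.9,4.6,0],[0,0,0],5],
    [[-1.9,4.6,0],[0,0,0],5],
    [[-1.8,4.6,0],[0,0,0],5],
    [[0,0,0],[0,0,0],5],
    [[0,0,0],[0,0,0],5],
    [[0,0,3],[0,0,0],5],
  ],
)

```text
t: 30.15
eef_pos: [0.6772, -0.0158, 0.2902]
ee_rot: [[0.001, 1.0, 0.004], [1.0, -0.001, 0.001], [0.001, 0.004, -1.0]]
contact_force: [0.3, -0.2, -0.8]
width: 0.587
gripper_force: 0.0
```

apply_moves(
  steps=[
    [[0,0.1,3],[0,0,0],5],
    [[0,0,3],[0,0,0],5],
    [[0,0,1.7],[0,0,0],5],
    [[0,0,0],[0,0,0],5],
    [[0,0,0],[0,0,0],0],
    [[0,0,0],[0,0,0],0],
    [[0,0,0],[0,0,0],0],
    [[0,0,0],[0,0,0],0],
    [[0,0,0],[0,0,0],0],
  ],
)

```text
t: 31.28
eef_pos: [0.6789, -0.0164, 0.2129]
ee_rot: [[0.001, 1.0, 0.003], [1.0, -0.001, 0.0], [0.0, 0.003, -1.0]]
contact_force: [0.9, -0.7, 6.1]
width: 0.118
gripper_force: 58.6
```

apply_moves(
  steps=[
    [[0,-1.2,-0.6],[0,0,0],0],
    [[0,-1.2,-0.4],[0,0,0],0],
    [[0,-1.3,-0.2],[0,0,0],0],
    [[0,-1.3,-0.1],[0,0,0],0],
    [[0,-1.3,0],[0,0,0],0],
    [[0,-1.3,0.2],[0,0,0],0],
    [[0,-1.3,0.3],[0,0,0],0],
    [[0,-1.2,0.4],[0,0,0],0],
    [[0,-1.2,0.5],[0,0,0],0],
    [[0,-1.1,0.6],[0,0,0],0],
    [[0,-1.1,0.8],[0,0,0],0],
    [[0,0,0],[0,0,0],0],
  ],
)

```text
t: 32.78
eef_pos: [0.5401, -0.0179, 0.1946]
ee_rot: [[0.002, 1.0, -0.005], [1.0, -0.002, -0.002], [-0.002, -0.005, -1.0]]
contact_force: [1.5, -6.6, -3.4]
width: 0.116
gripper_force: 61.0
```

apply_moves(
  steps=[
    [[0,-1.0,0.8],[0,0,0],0],
    [[0,-0.9,1.0],[0,0,0],0],
    [[0,-0.8,1.0],[0,0,0],0],
    [[0,-0.7,1.1],[0,0,0],0],
    [[0,-0.5,1.2],[0,0,0],0],
    [[0,-0.4,1.2],[0,0,0],0],
    [[0,-0.3,1.2],[0,0,0],0],
    [[0,0,0],[0,0,0],0],
  ],
)

```text
t: 33.78
eef_pos: [0.4964, -0.0185, 0.1205]
ee_rot: [[0.003, 1.0, 0.0], [1.0, -0.003, -0.003], [-0.003, 0.0, -1.0]]
contact_force: [5.0, -7.0, -1.9]
width: 0.106
gripper_force: 58.4
```

apply_moves(
  steps=[
    [[0,-0.1,0.7],[0,0,0],0],
    [[0,-0.1,0.7],[0,0,0],0],
    [[0,-0.1,0.6],[0,0,0],0],
    [[0,0,0.5],[0,0,0],0],
    [[0,0,0.4],[0,0,0],0],
    [[0,0,0.3],[0,0,0],0],
    [[0,0,0],[0,0,0],0],
    [[0,0,0],[0,0,0],0],
  ],
)

```text
t: 34.78
eef_pos: [0.4949, -0.0141, 0.0942]
ee_rot: [[0.002, 1.0, 0.002], [1.0, -0.002, 0.006], [0.006, 0.002, -1.0]]
contact_force: [-8.8, 2.4, 52.6]
width: 0.112
gripper_force: 72.8
```

apply_moves(
  steps=[
    [[0,0,-0.3],[0,0,0],0],
    [[0,0,0],[0,0,0],0],
  ],
)

```text
t: 35.02
eef_pos: [0.4947, -0.0141, 0.0945]
ee_rot: [[0.001, 1.0, 0.003], [1.0, -0.001, 0.004], [0.004, 0.003, -1.0]]
contact_force: [-0.4, 1.7, 22.2]
width: 0.11
gripper_force: 69.4
```

apply_moves(
  steps=[
    [[0,0,0],[0,0,0],5],
    [[0,0,0],[0,0,0],5],
    [[0,0,0],[0,0,0],5],
    [[0,0,-3],[0,0,0],5],
    [[0,0,-5],[0,0,0],5],
    [[-5,0.1,0],[0,0,0],0],
    [[-6,0.5,0],[0,0,0],0],
    [[-5.9,0,0],[0,0,0],0],
    [[0,0,0],[0,0,0],0],
    [[0,0,0],[0,0,0],0],
  ],
)

```text
t: 36.28
eef_pos: [0.4992, -0.1845, 0.1718]
ee_rot: [[0.002, 1.0, -0.002], [1.0, -0.002, 0.001], [0.001, -0.002, -1.0]]
contact_force: [-0.3, 0.4, 0.7]
width: 0.001
gripper_force: 0.0
```

```bash
python3 - <<'E'
from h import *
s=snap('scene','scene11.png')
print(readout.sense()['eef_pos'],proj(s,[.501,-.184,.068]),proj(s,readout.sense()['eef_pos']))
cv2.imwrite('pics/crop11.png',cv2.resize(s['img'][110:260,90:290,::-1],None,fx=4,fy=4,interpolation=cv2.INTER_CUBIC))
E
```

```text
[ 0.49950863 -0.18369021  0.17189502] (np.float64(164.20860737485845), np.float64(177.92398840832536)) (np.float64(156.92460067917187), np.float64(150.3252289268512))
```

View pics/crop11.png

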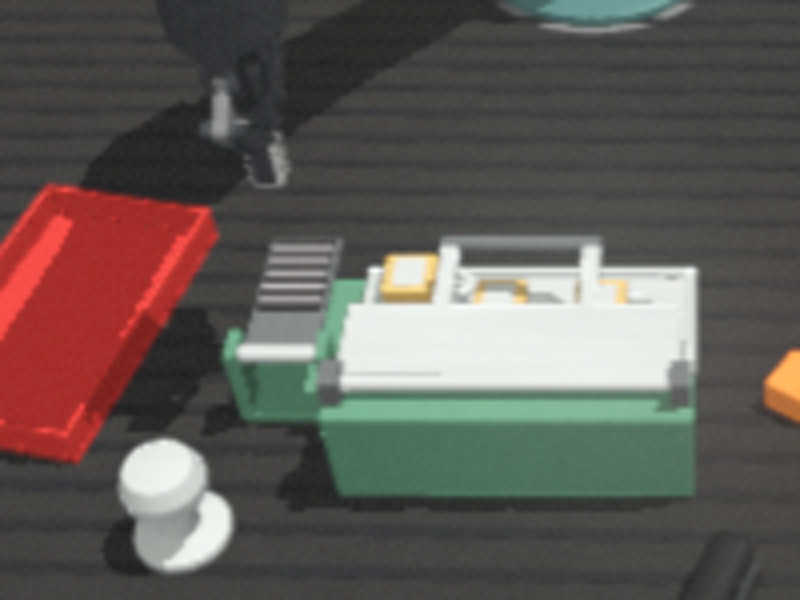

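The cover is shut. However, the lock nearest the pedal (crop (410,278)) sits closer to the robot than the other two, so I'll measure it.

```bash
python3 - <<'E'
from h import *
s=eyes.snapshot('scene')
f=lambda x,y,z:onz(s,90+x/4,110+y/4,z)[:2]
for z in(.056,.06): print('label A',f(411,273,z),'top corners',f(387,256,z),f(437,256,z),f(435,288,z),f(383,288,z))
print('B label',f(500,291,.056),'C',f(607,293,.056))
print('lip front edge',f(370,268,.034),f(695,268,.034))
E
```

```text
label A [ 0.48914543 -0.10446609] top corners [ 0.47176975 -0.12486543] [ 0.47118126 -0.08773837] [ 0.50413067 -0.08477798] [ 0.50475163 -0.12262124]
label A [ 0.49309007 -0.1033321 ] top corners [ 0.47580232 -0.12362822] [ 0.4752168  -0.08668903] [ 0.50799948 -0.08374362] [ 0.5086173  -0.12139538]
B label [ 0.50637698 -0.03721256] C [0.50711742 0.04036219]
lip front edge [ 0.46265196 -0.14254235] [0.45875818 0.1028653 ]
```

Lock A was knocked to x≈0.488, y≈-0.105. That's -21 mm in the bed frame: still flat, inside the lip and within the ±36 mm limit, so I'll carry on to the pedal.

apply_moves(
  steps=[
    [[0,0.2,4],[0,0,0],0],
    [[0,0,4],[0,0,0],0],
    [[0,0,1],[0,0,0],0],
    [[0,0,0.9],[0,0,0],0],
    [[0,0,0.9],[0,0,0],0],
    [[0,0,0.8],[0,0,0],0],
    [[0,0,0.4],[0,0,0],0],
    [[0,0,0],[0,0,0],0],
    [[0,0,0],[0,0,0],0],
  ],
)

```text
t: 37.5
eef_pos: [0.5029, -0.1835, 0.0603]
ee_rot: [[0.0, 1.0, 0.003], [1.0, -0.0, 0.006], [0.006, 0.003, -1.0]]
contact_force: [-20.7, 10.1, 69.2]
width: 0.001
gripper_force: 36.2
```

apply_moves(
  steps=[
    [[0,0,-0.4],[0,0,0],0],
    [[0,0,0],[0,0,0],0],
    [[0,0,0],[0,0,0],0],
    [[0,0,0],[0,0,0],0],
    [[0,0,0],[0,0,0],0],
  ],
)

```text
t: 38.12
eef_pos: [0.5026, -0.1834, 0.0612]
ee_rot: [[-0.0, 1.0, 0.002], [1.0, 0.0, 0.004], [0.004, 0.002, -1.0]]
contact_force: [-12.2, 7.2, 38.3]
width: 0.002
gripper_force: 20.0
```

```bash
python3 - <<'E'
from h import *
s=snap('scene','scene12.png')
cv2.imwrite('pics/crop12.png',cv2.resize(s['img'][130:250,110:290,::-1],None,fx=4,fy=4,interpolation=cv2.INTER_CUBIC))
E
```

```text
(no output)
```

View pics/crop12.png

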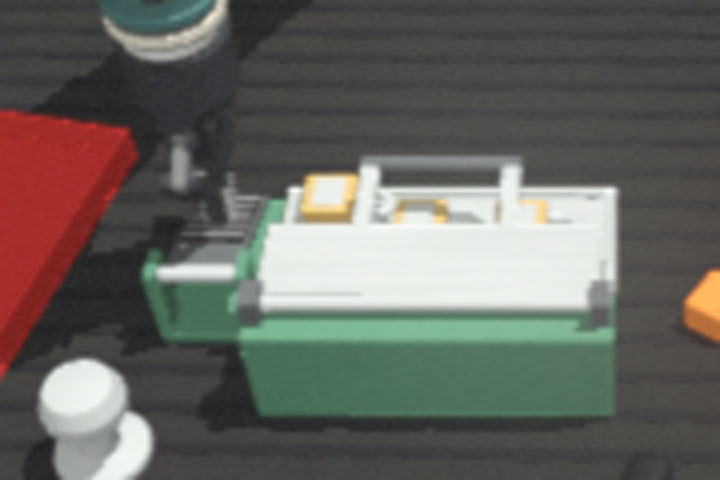

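The pedal is tilted down at crop (210,240) under the fingers, and 30 N of extra force moves it under 1 mm, so it's on its stop. The cover is still shut. Releasing.

apply_moves(
  steps=[
    [[0,0,-1],[0,0,0],0],
    [[0,0,-1],[0,0,0],0],
    [[0,0,-2],[0,0,0],0],
    [[0,0,-4],[0,0,0],0],
    [[0,0,-4],[0,0,0],0],
    [[6,-0.3,0],[0,0,0],5],
    [[6,-0.3,0],[0,0,0],5],
    [[4.8,-0.2,0],[0,0,0],5],
    [[0,0,0],[0,0,0],5],
    [[0,0,0],[0,0,0],5],
  ],
)

```text
t: 39.42
eef_pos: [0.4946, -0.0171, 0.1775]
ee_rot: [[0.0, 1.0, 0.002], [1.0, -0.0, 0.0], [0.0, 0.002, -1.0]]
contact_force: [-0.8, -0.6, -0.3]
width: 0.586
gripper_force: 0.0
```

apply_moves(
  steps=[
    [[0,0,3],[0,0,0],5],
    [[0,0,3],[0,0,0],5],
    [[0,0,2],[0,0,0],5],
    [[0,0,0.6],[0,0,0],5],
    [[0,0,0],[0,0,0],5],
    [[0,0,0],[0,0,0],0],
    [[0,0,0],[0,0,0],0],
    [[0,0,0],[0,0,0],0],
    [[0,0,0],[0,0,0],0],
    [[0,0,0],[0,0,0],0],
  ],
)

```text
t: 40.67
eef_pos: [0.4948, -0.0171, 0.0913]
ee_rot: [[0.001, 1.0, 0.002], [1.0, -0.001, 0.0], [0.0, 0.002, -1.0]]
contact_force: [-0.7, -1.4, 6.1]
width: 0.116
gripper_force: 58.7
```

```bash
python3 - <<'E'
from h import *
s=snap('scene','scene13.png')
cv2.imwrite('pics/crop13.png',cv2.resize(s['img'][130:250,110:290,::-1],None,fx=4,fy=4,interpolation=cv2.INTER_CUBIC))
a=s['img'][165:200,145:180].astype(int)
b=cv2.imread('pics/scene11.png')[165:200,145:180,::-1].astype(int);c=cv2.imread('pics/scene12.png')[165:200,145:180,::-1].astype(int)
print(abs(a-b).mean(),abs(a-c).mean())
E
```

```text
32.82421768707483 25.57278911564626
```

```bash
python3 - <<'E'
import cv2
for f in('scene11','scene12','scene13','scene3'):
    g=cv2.imread(f'pics/{f}.png',0)[164:202,164:174].mean(1);print(f,g.astype(int).tolist())
E
```

```text
scene11 [60, 60, 68, 69, 71, 84, 84, 133, 142, 97, 131, 139, 94, 113, 153, 103, 104, 165, 114, 102, 147, 127, 98, 100, 137, 140, 141, 141, 142, 145, 144, 148, 170, 182, 176, 152, 128, 125]
scene12 [58, 58, 61, 63, 64, 63, 63, 59, 58, 69, 73, 75, 75, 91, 98, 127, 106, 111, 98, 107, 101, 94, 106, 107, 128, 93, 95, 125, 135, 140, 140, 146, 170, 183, 176, 152, 127, 116]
scene13 [53, 54, 58, 57, 58, 60, 52, 82, 94, 61, 80, 92, 60, 70, 102, 64, 63, 102, 74, 64, 90, 83, 64, 67, 84, 85, 85, 86, 87, 89, 88, 91, 109, 125, 135, 137, 126, 117]
scene3 [42, 45, 48, 48, 48, 53, 52, 82, 95, 61, 80, 93, 59, 70, 101, 65, 63, 102, 74, 64, 91, 84, 63, 67, 85, 85, 87, 87, 87, 89, 89, 90, 132, 212, 205, 159, 130, 117]
```

The pedal's stripe pattern is identical to its rest pattern (scene13 against scene3), so it's fully up. Opening the cover again along the same arc.

apply_moves(
  steps=[
    [[0,0,-1.4],[0,0,0],0],
    [[0,0.2,-1.3],[0,0,0],0],
    [[0,0.3,-1.3],[0,0,0],0],
    [[0,0.4,-1.2],[0,0,0],0],
    [[0,0.6,-1.2],[0,0,0],0],
    [[0,0.7,-1.1],[0,0,0],0],
    [[0,0.8,-1.1],[0,0,0],0],
    [[0,0.9,-1.0],[0,0,0],0],
    [[0,1.0,-0.9],[0,0,0],0],
    [[0,1.0,-0.8],[0,0,0],0],
    [[0,1.1,-0.6],[0,0,0],0],
    [[0,1.2,-0.5],[0,0,0],0],
  ],
)

```text
t: 42.22
eef_pos: [0.5747, -0.0161, 0.2163]
ee_rot: [[0.0, 1.0, -0.005], [1.0, -0.0, 0.003], [0.003, -0.005, -1.0]]
contact_force: [-8.9, 4.4, 11.4]
width: 0.118
gripper_force: 60.5
```

apply_moves(
  steps=[
    [[0,1.2,-0.5],[0,0,0],0],
    [[0,1.2,-0.3],[0,0,0],0],
    [[0,1.3,-0.2],[0,0,0],0],
    [[0,1.3,0],[0,0,0],0],
    [[0,1.2,0.1],[0,0,0],0],
    [[0,1.1,0.2],[0,0,0],0],
    [[0,0.8,0.2],[0,0,0],0],
    [[0,0.5,0.2],[0,0,0],0],
    [[0,0,0],[0,0,0],0],
    [[0,0,0],[0,0,0],0],
  ],
)

```text
t: 43.48
eef_pos: [0.6625, -0.0147, 0.2186]
ee_rot: [[-0.001, 1.0, 0.0], [1.0, 0.001, 0.003], [0.003, 0.0, -1.0]]
contact_force: [-1.1, 5.4, 4.2]
width: 0.113
gripper_force: 64.6
```

apply_moves(
  steps=[
    [[0,0.5,0.2],[0,0,0],0],
    [[0,0.4,0.2],[0,0,0],0],
    [[0,0.4,0.1],[0,0,0],0],
    [[0,0.3,0.1],[0,0,0],0],
    [[0,0.2,0.1],[0,0,0],0],
    [[0,0,0],[0,0,0],0],
    [[0,0,0],[0,0,0],0],
  ],
)

```text
t: 44.35
eef_pos: [0.679, -0.0145, 0.2124]
ee_rot: [[-0.001, 1.0, -0.003], [1.0, 0.001, 0.004], [0.004, -0.003, -1.0]]
contact_force: [-8.5, 5.8, 9.7]
width: 0.111
gripper_force: 65.4
```

apply_moves(
  steps=[
    [[0,0,0],[0,0,0],4],
    [[0,0,0],[0,0,0],4],
    [[0,0,0],[0,0,0],4],
    [[0,0,-2],[0,0,0],4],
    [[0,0,-4],[0,0,0],4],
    [[0,0,-4],[0,0,0],6.5],
    [[0,-5,0],[0,0,0],6.5],
    [[-1,-5,0],[0,0,0],6.5],
    [[-2,-5,3],[0,0,0],6.5],
    [[-1,-2,3],[0,0,0],6.5],
    [[0,0,0],[0,0,0],6.5],
    [[0,0,0],[0,0,0],6.5],
  ],
)

```text
t: 45.85
eef_pos: [0.512, -0.0569, 0.2523]
ee_rot: [[0.001, 1.0, 0.004], [1.0, -0.001, 0.0], [0.0, 0.004, -1.0]]
contact_force: [0.2, 0.3, -0.4]
width: 0.761
gripper_force: 0.0
```

```bash
python3 - <<'E'
from h import *
s=snap('wrist','w14.png')
for l in locks(s,amin=150,z=.056): print(l)
S=snap('scene','scene14.png')
hsv=cv2.cvtColor(S['img'],cv2.COLOR_RGB2HSV)
m=cv2.inRange(hsv,(0,150,60),(6,255,255))|cv2.inRange(hsv,(174,150,60),(180,255,255)); m[:,160:]=0;m[:145]=0;m[235:]=0
k=max(cv2.findContours(m,cv2.RETR_EXTERNAL,cv2.CHAIN_APPROX_NONE)[0],key=cv2.contourArea)
print([(tuple(map(int,p[0])),onz(S,*p[0],.03)[:2].round(4)) for p in cv2.approxPolyDP(k,3,True)])
E
```

```text
(array([228.99280576, 213.69064748]), ((0.48583054542541504, -0.10447380691766739), (0.042284850031137466, 0.039849311113357544), 89.91975402832031))
(array([250.99295775, 152.36619718]), ((0.5102599263191223, -0.037866637110710144), (0.03912784531712532, 0.03942481055855751), 89.87503051757812))
(array([250.39333333,  78.09333333]), ((0.509663999080658, 0.03461652621626854), (0.03739134222269058, 0.03901192545890808), 89.95439147949219))
[((142, 163), array([ 0.3987, -0.2821])), ((102, 156), array([ 0.3679, -0.4189])), ((62, 208), array([ 0.5876, -0.4646])), ((63, 215), array([ 0.6128, -0.4521])), ((109, 225), array([ 0.6453, -0.3137])), ((143, 170), array([ 0.4302, -0.2715]))]
```

View pics/w14.png

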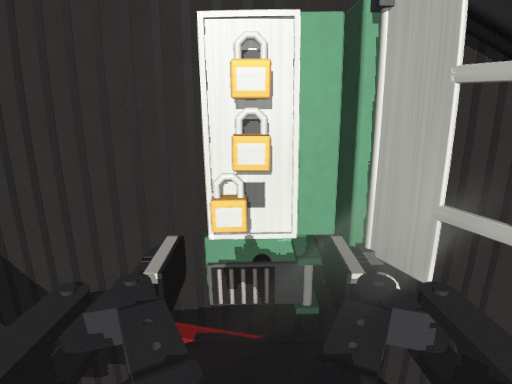

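The locks are at (0.486,-0.105), (0.510,-0.038) and (0.510,0.035), all flat. I'll take A, at px (229,214), with the fingers a little higher than before to clear the lip.

apply_moves(
  steps=[
    [[-4.7,-2.6,0],[0,0,0],6],
    [[0,0,5],[0,0,0],6],
    [[0,0,5],[0,0,0],6],
    [[0,0,5],[0,0,0],6],
    [[0,0,4],[0,0,0],6],
    [[0,0,1],[0,0,0],6],
    [[0,0,0],[0,0,0],3],
    [[0,0,0],[0,0,0],3],
    [[0,0,0],[0,0,0],3],
    [[0,0,0],[0,0,0],3],
    [[0,0,-3],[0,0,0],3],
    [[0,0,-6],[0,0,0],3],
  ],
)

```text
t: 47.45
eef_pos: [0.4823, -0.1038, 0.1401]
ee_rot: [[0.001, 1.0, -0.005], [1.0, -0.001, -0.0], [-0.0, -0.005, -1.0]]
contact_force: [1.3, 0.1, -0.9]
width: 0.452
gripper_force: 64.3
```

```bash
python3 - <<'E'
from h import *
S=eyes.snapshot('scene')
c=np.array([.498,-.3755]);a=np.radians(-12.3);ux=np.array([np.cos(a),np.sin(a)]);uy=np.array([-ux[1],ux[0]])
for i,j in((-1,1),(-1,-1),(1,-1),(1,1)):
    q=c+i*.1175*ux+j*.07*uy;print(i,j,q,proj(S,[*q,.03]),proj(S,[*q,0]))
for d in(-.086,-.013,.06): print(c+d*ux)
plan([*(c-.086*ux),.24],-102.3,11,3)
E
```

```text
-1 1 [ 0.39810927 -0.28207574] (np.float64(142.04327781456908), np.float64(162.8825269626493)) (np.float64(144.26185505806072), np.float64(169.74011188892993))
-1 -1 [ 0.36828502 -0.41886212] (np.float64(101.96509572046955), np.float64(156.07531509946514)) (np.float64(104.86084114482938), np.float64(162.92793100798903))
1 -1 [ 0.59789073 -0.46892426] (np.float64(59.07635699662245), np.float64(210.79340869763163)) (np.float64(63.24204555798431), np.float64(217.51142314008695))
1 1 [ 0.62771498 -0.33213788] (np.float64(104.22578196504767), np.float64(219.80918805041168)) (np.float64(107.53545081495176), np.float64(226.48564927975747))
[ 0.41397408 -0.35717939]
[ 0.48529841 -0.3727306 ]
[ 0.55662273 -0.38828182]
yaw -0.1575536796350449 turn about tool z 102.14244632036495 dist 0.2779053712831208
[[-2.3, -0.7, -0.8], [0, 0, 9.3], 3]
[[-2.4, -0.3, -0.8], [0, 0, 9.3], 3]
[[-2.4, 0.1, -0.8], [0, 0, 9.3], 3]
[[-2.3, 0.5, -0.8], [0, 0, 9.3], 3]
[[-2.2, 0.9, -0.8], [0, 0, 9.3], 3]
[[-2.1, 1.2, -0.8], [0, 0, 9.3], 3]
[[-1.8, 1.5, -0.8], [0, 0, 9.3], 3]
[[-1.6, 1.8, -0.8], [0, 0, 9.3], 3]
[[-1.3, 2.0, -0.8], [0, 0, 9.3], 3]
[[-0.9, 2.2, -0.8], [0, 0, 9.3], 3]
[[-0.5, 2.3, -0.8], [0, 0, 9.3], 3]
```

apply_moves(
  steps=[
    [[-2.3,-0.7,-0.8],[0,0,9.3],3],
    [[-2.4,-0.3,-0.8],[0,0,9.3],3],
    [[-2.4,0.1,-0.8],[0,0,9.3],3],
    [[-2.3,0.5,-0.8],[0,0,9.3],3],
    [[-2.2,0.9,-0.8],[0,0,9.3],3],
    [[-2.1,1.2,-0.8],[0,0,9.3],3],
    [[-1.8,1.5,-0.8],[0,0,9.3],3],
    [[-1.6,1.8,-0.8],[0,0,9.3],3],
    [[-1.3,2.0,-0.8],[0,0,9.3],3],
    [[-0.9,2.2,-0.8],[0,0,9.3],3],
    [[-0.5,2.3,-0.8],[0,0,9.3],3],
    [[0,0,0],[0,0,0],3],
  ],
)

```text
t: 49.0
eef_pos: [0.4096, -0.3576, 0.229]
ee_rot: [[0.976, -0.216, 0.001], [-0.216, -0.976, -0.002], [0.001, 0.002, -1.0]]
contact_force: [0.3, 0.0, -2.0]
width: 0.455
gripper_force: 64.5
```

apply_moves(
  steps=[
    [[0,0,0],[0,0,0],3],
    [[0,0,0],[0,0,0],3],
  ],
)

```text
t: 49.25
eef_pos: [0.4107, -0.3547, 0.228]
ee_rot: [[0.977, -0.211, -0.0], [-0.211, -0.977, 0.001], [-0.0, -0.001, -1.0]]
contact_force: [0.6, -0.9, -1.7]
width: 0.455
gripper_force: 64.5
```

```bash
python3 - <<'E'
from h import *
print(readout.sense()['joint_positions'][6])
s=snap('wrist','w15.png')
c=np.array([.498,-.3755]);a=np.radians(-12.3);ux=np.array([np.cos(a),np.sin(a)]);uy=np.array([-ux[1],ux[0]])
im=s['img'][:,:,::-1].copy()
for i,j in((-1,1),(-1,-1),(1,-1),(1,1)):
    q=c+i*.1175*ux+j*.07*uy;u,v=proj(s,[*q,.03]);print(u,v);cv2.circle(im,(int(u),int(v)),4,(0,255,0),1)
cv2.imwrite('pics/w15.png',im)
plan([.414,-.357,.026],-102.3,4,3)
E
```

```text
-39.64485291459641
189.90449801783421 197.03685588772223
320.5045645723029 197.22553128507332
331.9239285312204 -48.58209247246981
179.44303168198724 -48.761043885731084
yaw -102.22962418002354 turn about tool z 0.07037581997644793 dist 0.20218019303277485
[[0.1, 0.0, 5.1], [0, 0, 0.0], 3]
[[0.1, 0.0, 5.1], [0, 0, 0.0], 3]
[[0.1, 0.0, 5.1], [0, 0, 0.0], 3]
[[0.1, 0.0, 5.1], [0, 0, 0.0], 3]
```

View pics/w15.png

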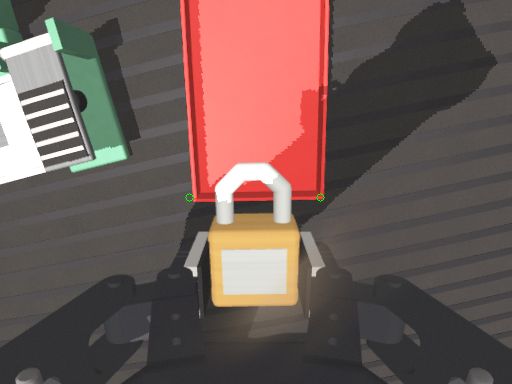

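The wrist view shows the tray's near rim corners at (193,201) and (323,200), 3 px from the prediction, so I shift the tray centre to (0.4935, -0.3775). Lock A is held level. Placing it.

apply_moves(
  steps=[
    [[0.2,0.5,5],[0,0,0],3],
    [[0,0,5],[0,0,0],3],
    [[0,0,5],[0,0,0],3],
    [[0,0,3],[0,0,0],3],
    [[0,0,1.4],[0,0,0],3],
    [[0,0,0.7],[0,0,0],3],
    [[0,0,0],[0,0,0],3],
    [[0,0,0],[0,0,0],5.5],
    [[0,0,0],[0,0,0],5.5],
    [[0,0,0],[0,0,0],5.5],
    [[0,0,-4],[0,0,0],5.5],
    [[0,0,-6],[0,0,0],5.5],
  ],
)

```text
t: 50.8
eef_pos: [0.4104, -0.3606, 0.1276]
ee_rot: [[0.977, -0.214, -0.003], [-0.214, -0.977, 0.001], [-0.003, -0.001, -1.0]]
contact_force: [2.2, -0.6, 0.9]
width: 0.642
gripper_force: 0.0
```

```bash
python3 - <<'E'
from h import *
plan([.510,-.038,.24],0,11,6)
E
```

```text
yaw -102.3777633970106 turn about tool z -102.3777633970106 dist 0.3558590350413761
[[0.3, -3.1, -1.0], [0, 0, -9.3], 6]
[[0.7, -3.0, -1.0], [0, 0, -9.3], 6]
[[1.2, -2.8, -1.0], [0, 0, -9.3], 6]
[[1.7, -2.6, -1.0], [0, 0, -9.3], 6]
[[2.1, -2.3, -1.0], [0, 0, -9.3], 6]
[[2.4, -1.9, -1.0], [0, 0, -9.3], 6]
[[2.7, -1.5, -1.0], [0, 0, -9.3], 6]
[[2.9, -1.1, -1.0], [0, 0, -9.3], 6]
[[3.0, -0.6, -1.0], [0, 0, -9.3], 6]
[[3.1, -0.1, -1.0], [0, 0, -9.3], 6]
[[3.0, 0.4, -1.0], [0, 0, -9.3], 6]
```

apply_moves(
  steps=[
    [[0.3,-3.1,-1.0],[0,0,-9.3],6],
    [[0.7,-3.0,-1.0],[0,0,-9.3],6],
    [[1.2,-2.8,-1.0],[0,0,-9.3],6],
    [[1.7,-2.6,-1.0],[0,0,-9.3],6],
    [[2.1,-2.3,-1.0],[0,0,-9.3],6],
    [[2.4,-1.9,-1.0],[0,0,-9.3],6],
    [[2.7,-1.5,-1.0],[0,0,-9.3],6],
    [[2.9,-1.1,-1.0],[0,0,-9.3],6],
    [[3.0,-0.6,-1.0],[0,0,-9.3],6],
    [[3.1,-0.1,-1.0],[0,0,-9.3],6],
    [[3.0,0.4,-1.0],[0,0,-9.3],6],
    [[0,0,0],[0,0,0],6],
  ],
)

```text
t: 52.3
eef_pos: [0.5119, -0.035, 0.2383]
ee_rot: [[-0.003, 1.0, 0.002], [1.0, 0.003, 0.001], [0.001, 0.002, -1.0]]
contact_force: [-0.9, -0.3, -0.3]
width: 0.704
gripper_force: 0.0
```

apply_moves(
  steps=[
    [[0,0,0],[0,0,0],6],
    [[0,0,0],[0,0,0],6],
  ],
)

```text
t: 52.55
eef_pos: [0.5104, -0.0385, 0.2372]
ee_rot: [[0.004, 1.0, -0.001], [1.0, -0.004, -0.0], [-0.0, -0.001, -1.0]]
contact_force: [-0.6, -1.6, 0.6]
width: 0.699
gripper_force: 0.0
```

```bash
python3 - <<'E'
from h import *
s=snap('wrist','w16.png')
for l in locks(s,amin=150,z=.056): print(l)
plan([.510,-.038,.050],0,4,6)
S=snap('scene','scene16.png')
for l in locks(S,amin=20,z=.03,box=(50,140,150,235)): print('tray',l)
E
```

```text
(array([253.22972973, 171.98648649]), ((0.5104718804359436, -0.03686549887061119), (0.039489880204200745, 0.03925938904285431), 89.74461364746094))
(array([252.75641026,  97.00641026]), ((0.5098772048950195, 0.0346163809299469), (0.03644696623086929, 0.03895235434174538), 89.73870086669922))
yaw -0.21206551368145046 turn about tool z -0.21206551368143778 dist 0.18724832222848564
[[0.0, -0.0, 4.7], [0, 0, -0.1], 6]
[[0.0, -0.0, 4.7], [0, 0, -0.1], 6]
[[0.0, -0.0, 4.7], [0, 0, -0.1], 6]
[[0.0, -0.0, 4.7], [0, 0, -0.1], 6]
tray (array([117.16666667, 167.95833333]), ((0.42215195298194885, -0.35608237981796265), (0.053434763103723526, 0.05546622723340988), 79.71546173095703))
```

apply_moves(
  steps=[
    [[0.1,0,5],[0,0,0],6],
    [[0,0,5],[0,0,0],6],
    [[0,0,5],[0,0,0],6],
    [[0,0,3],[0,0,0],6],
    [[0,0,0.8],[0,0,0],6],
    [[0,0,0],[0,0,0],6],
    [[0,0,0],[0,0,0],3],
    [[0,0,0],[0,0,0],3],
    [[0,0,0],[0,0,0],3],
    [[0,0,0],[0,0,0],3],
    [[0,0,-3],[0,0,0],3],
    [[0,0,-6],[0,0,0],3],
  ],
)

```text
t: 54.15
eef_pos: [0.5094, -0.0361, 0.1393]
ee_rot: [[0.001, 1.0, -0.004], [1.0, -0.001, -0.001], [-0.001, -0.004, -1.0]]
contact_force: [2.0, 0.4, -1.0]
width: 0.455
gripper_force: 61.0
```

```bash
python3 - <<'E'
from h import *
plan([.483,-.3752,.24],-102.3,11,3)
E
```

```text
yaw -0.05560089276366136 turn about tool z 102.24439910723633 dist 0.35476469397060156
[[-3.1, -0.2, -0.9], [0, 0, 9.3], 3]
[[-3.1, 0.3, -0.9], [0, 0, 9.3], 3]
[[-3.0, 0.8, -0.9], [0, 0, 9.3], 3]
[[-2.8, 1.2, -0.9], [0, 0, 9.3], 3]
[[-2.6, 1.7, -0.9], [0, 0, 9.3], 3]
[[-2.3, 2.1, -0.9], [0, 0, 9.3], 3]
[[-1.9, 2.4, -0.9], [0, 0, 9.3], 3]
[[-1.5, 2.7, -0.9], [0, 0, 9.3], 3]
[[-1.1, 2.9, -0.9], [0, 0, 9.3], 3]
[[-0.6, 3.0, -0.9], [0, 0, 9.3], 3]
[[-0.1, 3.1, -0.9], [0, 0, 9.3], 3]
```

apply_moves(
  steps=[
    [[-3.1,-0.2,-0.9],[0,0,9.3],3],
    [[-3.1,0.3,-0.9],[0,0,9.3],3],
    [[-3.0,0.8,-0.9],[0,0,9.3],3],
    [[-2.8,1.2,-0.9],[0,0,9.3],3],
    [[-2.6,1.7,-0.9],[0,0,9.3],3],
    [[-2.3,2.1,-0.9],[0,0,9.3],3],
    [[-1.9,2.4,-0.9],[0,0,9.3],3],
    [[-1.5,2.7,-0.9],[0,0,9.3],3],
    [[-1.1,2.9,-0.9],[0,0,9.3],3],
    [[-0.6,3.0,-0.9],[0,0,9.3],3],
    [[-0.1,3.1,-0.9],[0,0,9.3],3],
    [[0,0,0],[0,0,0],3],
  ],
)

```text
t: 55.65
eef_pos: [0.4841, -0.3779, 0.2396]
ee_rot: [[0.976, -0.218, 0.001], [-0.218, -0.976, -0.003], [0.001, 0.002, -1.0]]
contact_force: [-0.3, -0.1, -2.2]
width: 0.452
gripper_force: 61.1
```

apply_moves(
  steps=[
    [[0,0,0],[0,0,0],3],
    [[0,0,0],[0,0,0],3],
  ],
)

```text
t: 55.9
eef_pos: [0.4856, -0.3738, 0.2382]
ee_rot: [[0.977, -0.212, 0.0], [-0.212, -0.977, 0.002], [-0.0, -0.002, -1.0]]
contact_force: [0.4, 0.5, -1.9]
width: 0.453
gripper_force: 61.1
```

```bash
python3 - <<'E'
from h import *
plan([.483,-.3752,.024],-102.3,1,3)
E
```

```text
yaw -102.22155672138233 turn about tool z 0.07844327861766942 dist 0.21419411287174503
[[-0.2, 0.2, 21.4], [0, 0, 0.1], 3]
```

apply_moves(
  steps=[
    [[-0.2,0.2,5],[0,0,0],3],
    [[0,0,5],[0,0,0],3],
    [[0,0,5],[0,0,0],3],
    [[0,0,4],[0,0,0],3],
    [[0,0,1.6],[0,0,0],3],
    [[0,0,0.7],[0,0,0],3],
    [[0,0,0],[0,0,0],3],
    [[0,0,0],[0,0,0],5.5],
    [[0,0,0],[0,0,0],5.5],
    [[0,0,0],[0,0,0],5.5],
    [[0,0,-4],[0,0,0],5.5],
    [[0,0,-6],[0,0,0],5.5],
  ],
)

```text
t: 57.4
eef_pos: [0.4819, -0.3761, 0.1253]
ee_rot: [[0.977, -0.214, -0.003], [-0.214, -0.977, 0.002], [-0.003, -0.001, -1.0]]
contact_force: [2.0, -0.9, 0.0]
width: 0.646
gripper_force: 0.0
```

```bash
python3 - <<'E'
from h import *
plan([.510,.0346,.24],0,12,6)
E
```

```text
yaw -102.37592186390228 turn about tool z -102.37592186390225 dist 0.42735062311422467
[[-0.5, -3.4, -1.0], [0, 0, -8.5], 6]
[[0.0, -3.4, -1.0], [0, 0, -8.5], 6]
[[0.5, -3.4, -1.0], [0, 0, -8.5], 6]
[[1.0, -3.3, -1.0], [0, 0, -8.5], 6]
[[1.5, -3.1, -1.0], [0, 0, -8.5], 6]
[[1.9, -2.8, -1.0], [0, 0, -8.5], 6]
[[2.3, -2.5, -1.0], [0, 0, -8.5], 6]
[[2.7, -2.1, -1.0], [0, 0, -8.5], 6]
[[3.0, -1.7, -1.0], [0, 0, -8.5], 6]
[[3.2, -1.3, -1.0], [0, 0, -8.5], 6]
[[3.3, -0.8, -1.0], [0, 0, -8.5], 6]
[[3.4, -0.3, -1.0], [0, 0, -8.5], 6]
```

apply_moves(
  steps=[
    [[-0.5,-3.4,-1.0],[0,0,-8.5],6],
    [[0,-3.4,-1.0],[0,0,-8.5],6],
    [[0.5,-3.4,-1.0],[0,0,-8.5],6],
    [[1.0,-3.3,-1.0],[0,0,-8.5],6],
    [[1.5,-3.1,-1.0],[0,0,-8.5],6],
    [[1.9,-2.8,-1.0],[0,0,-8.5],6],
    [[2.3,-2.5,-1.0],[0,0,-8.5],6],
    [[2.7,-2.1,-1.0],[0,0,-8.5],6],
    [[3.0,-1.7,-1.0],[0,0,-8.5],6],
    [[3.2,-1.3,-1.0],[0,0,-8.5],6],
    [[3.3,-0.8,-1.0],[0,0,-8.5],6],
    [[3.4,-0.3,-1.0],[0,0,-8.5],6],
  ],
)

```text
t: 58.9
eef_pos: [0.5117, 0.0337, 0.2461]
ee_rot: [[0.002, 1.0, 0.001], [1.0, -0.002, 0.0], [0.0, 0.001, -1.0]]
contact_force: [0.2, 0.2, -0.7]
width: 0.706
gripper_force: 0.0
```

apply_moves(
  steps=[
    [[0,0,0],[0,0,0],6],
    [[0,0,0],[0,0,0],6],
    [[0,0,0],[0,0,0],6],
  ],
)

```text
t: 59.28
eef_pos: [0.5115, 0.0315, 0.2453]
ee_rot: [[0.009, 1.0, -0.0], [1.0, -0.009, -0.0], [-0.0, -0.0, -1.0]]
contact_force: [-0.1, 0.3, 1.0]
width: 0.704
gripper_force: 0.0
```

```bash
python3 - <<'E'
from h import *
s=snap('wrist','w17.png')
L=locks(s,amin=150,z=.056)
for l in L: print(l)
plan([.510,.0346,.050],0,1,6)
S=snap('scene','scene17.png')
for l in locks(S,amin=20,z=.03,box=(50,140,150,235)): print('tray',l)
E
```

```text
(array([251.83216783, 167.32167832]), ((0.5097656846046448, 0.036079078912734985), (0.039203111082315445, 0.039536163210868835), 0.23165099322795868))
(array([299.73287671,  18.31506849]), ((0.5547269582748413, 0.17859330773353577), (0.044745296239852905, 0.03326883167028427), 57.50703430175781))
yaw -0.5144976041688747 turn about tool z -0.5144976041688665 dist 0.19530895684293761
[[0.3, -0.2, 19.5], [0, 0, -0.5], 6]
tray (array([105.  , 183.88]), ((0.49388614296913147, -0.3708663582801819), (0.052973806858062744, 0.053781963884830475), 78.95258331298828))
tray (array([117.06122449, 168.08163265]), ((0.4221579432487488, -0.3560241460800171), (0.05326105281710625, 0.0557519756257534), 80.08915710449219))
```

apply_moves(
  steps=[
    [[0.4,-0.2,5],[0,0,-0.5],6],
    [[0,0,5],[0,0,0],6],
    [[0,0,5],[0,0,0],6],
    [[0,0,3.5],[0,0,0],6],
    [[0,0,1.0],[0,0,0],6],
    [[0,0,0],[0,0,0],6],
    [[0,0,0],[0,0,0],3],
    [[0,0,0],[0,0,0],3],
    [[0,0,0],[0,0,0],3],
    [[0,0,0],[0,0,0],3],
    [[0,0,-3],[0,0,0],3],
    [[0,0,-6],[0,0,0],3],
  ],
)

```text
t: 60.88
eef_pos: [0.5082, 0.0369, 0.1404]
ee_rot: [[-0.002, 1.0, -0.004], [1.0, 0.002, -0.001], [-0.001, -0.004, -1.0]]
contact_force: [1.6, 0.7, -1.1]
width: 0.453
gripper_force: 61.2
```

```bash
python3 - <<'E'
from h import *
plan([.553,-.3905,.24],-102.3,12,3)
E
```

```text
yaw 0.1421820334137059 turn about tool z 102.4421820334137 dist 0.44114266432244503
[[-3.6, 0.4, -0.8], [0, 0, 8.5], 3]
[[-3.5, 0.9, -0.8], [0, 0, 8.5], 3]
[[-3.3, 1.4, -0.8], [0, 0, 8.5], 3]
[[-3.1, 1.9, -0.8], [0, 0, 8.5], 3]
[[-2.7, 2.3, -0.8], [0, 0, 8.5], 3]
[[-2.4, 2.7, -0.8], [0, 0, 8.5], 3]
[[-1.9, 3.0, -0.8], [0, 0, 8.5], 3]
[[-1.5, 3.3, -0.8], [0, 0, 8.5], 3]
[[-1.0, 3.4, -0.8], [0, 0, 8.5], 3]
[[-0.5, 3.6, -0.8], [0, 0, 8.5], 3]
[[0.1, 3.6, -0.8], [0, 0, 8.5], 3]
[[0.6, 3.5, -0.8], [0, 0, 8.5], 3]
```

apply_moves(
  steps=[
    [[-3.6,0.4,-0.8],[0,0,8.5],3],
    [[-3.5,0.9,-0.8],[0,0,8.5],3],
    [[-3.3,1.4,-0.8],[0,0,8.5],3],
    [[-3.1,1.9,-0.8],[0,0,8.5],3],
    [[-2.7,2.3,-0.8],[0,0,8.5],3],
    [[-2.4,2.7,-0.8],[0,0,8.5],3],
    [[-1.9,3.0,-0.8],[0,0,8.5],3],
    [[-1.5,3.3,-0.8],[0,0,8.5],3],
    [[-1.0,3.4,-0.8],[0,0,8.5],3],
    [[-0.5,3.6,-0.8],[0,0,8.5],3],
    [[0.1,3.6,-0.8],[0,0,8.5],3],
    [[0.6,3.5,-0.8],[0,0,8.5],3],
  ],
)

```text
t: 62.38
eef_pos: [0.557, -0.3923, 0.2371]
ee_rot: [[0.978, -0.21, 0.001], [-0.21, -0.978, 0.001], [0.001, -0.001, -1.0]]
contact_force: [1.4, 0.7, -0.8]
width: 0.453
gripper_force: 61.2
```

apply_moves(
  steps=[
    [[0,0,0],[0,0,0],3],
    [[0,0,0],[0,0,0],3],
    [[0,0,0],[0,0,0],3],
  ],
)

```text
t: 62.75
eef_pos: [0.5572, -0.3901, 0.2362]
ee_rot: [[0.979, -0.203, 0.0], [-0.203, -0.979, 0.002], [-0.0, -0.002, -1.0]]
contact_force: [0.5, -0.6, -1.7]
width: 0.454
gripper_force: 61.3
```

```bash
python3 - <<'E'
from h import *
plan([.553,-.3905,.024],-102.3,1,3)
E
```

```text
yaw -101.73054591766983 turn about tool z 0.5694540823301679 dist 0.21226276798753374
[[-0.4, 0.1, 21.2], [0, 0, 0.6], 3]
```

apply_moves(
  steps=[
    [[-0.4,0.1,5],[0,0,0.5],3],
    [[0,0,5],[0,0,0],3],
    [[0,0,5],[0,0,0],3],
    [[0,0,4],[0,0,0],3],
    [[0,0,1.5],[0,0,0],3],
    [[0,0,0.6],[0,0,0],3],
    [[0,0,0],[0,0,0],3],
    [[0,0,0],[0,0,0],5.5],
    [[0,0,0],[0,0,0],5.5],
    [[0,0,0],[0,0,0],5.5],
    [[0,0,-4],[0,0,0],5.5],
    [[0,0,-6],[0,0,0],5.5],
  ],
)

```text
t: 64.25
eef_pos: [0.5517, -0.3911, 0.1249]
ee_rot: [[0.977, -0.214, -0.003], [-0.214, -0.977, 0.002], [-0.004, -0.001, -1.0]]
contact_force: [1.5, -0.1, 0.2]
width: 0.648
gripper_force: 0.0
```

apply_moves(
  steps=[
    [[0,0,-5],[0,0,0],5.5],
    [[-4,0,-5],[0,0,0],5.5],
    [[-5,0,0],[0,0,0],5.5],
    [[-5,0,0],[0,0,0],5.5],
    [[0,0,0],[0,0,0],5.5],
    [[0,0,0],[0,0,0],5.5],
    [[0,0,0],[0,0,0],5.5],
  ],
)

```text
t: 65.12
eef_pos: [0.418, -0.3624, 0.2244]
ee_rot: [[0.977, -0.213, 0.0], [-0.213, -0.977, -0.001], [0.0, 0.001, -1.0]]
contact_force: [-0.7, 0.4, 0.1]
width: 0.644
gripper_force: 0.0
```

```bash
python3 - <<'E'
from h import *
s=snap('wrist','w18.png')
c=np.array([.4935,-.3775]);a=np.radians(-12.3);ux=np.array([np.cos(a),np.sin(a)]);uy=np.array([-ux[1],ux[0]])
for l in locks(s,amin=100,z=.03):
    d=np.array(l[1][0])-c;print(l,'tray xy',d@ux,d@uy)
S=snap('scene','scene18.png');st=readout.sense();print(st['contact_force'],st['eef_pos'])
cv2.imwrite('pics/crop18.png',cv2.resize(S['img'][120:270,50:250,::-1],None,fx=4,fy=4,interpolation=cv2.INTER_CUBIC))
E
```

```text
(array([254.44202899, 177.96376812]), ((0.4122387170791626, -0.36208951473236084), (0.03770236298441887, 0.03941779211163521), 77.68748474121094)) tray xy -0.08267887847998606 -0.002254376059179474
(array([254.20945946, 105.99324324]), ((0.482805997133255, -0.3775518238544464), (0.03939768671989441, 0.03649318218231201), 77.69552612304688)) tray xy -0.010437488118220237 -0.0023287818291654327
(array([254.31677019,  29.45962733]), ((0.5511441826820374, -0.3926854133605957), (0.038764920085668564, 0.039060428738594055), 77.70372772216797)) tray xy 0.059555948055375355 -0.002556878416680419
[-0.63669967  0.49504167 -0.83569108] [ 0.41752403 -0.36240022  0.22416701]
```

View pics/crop18.png

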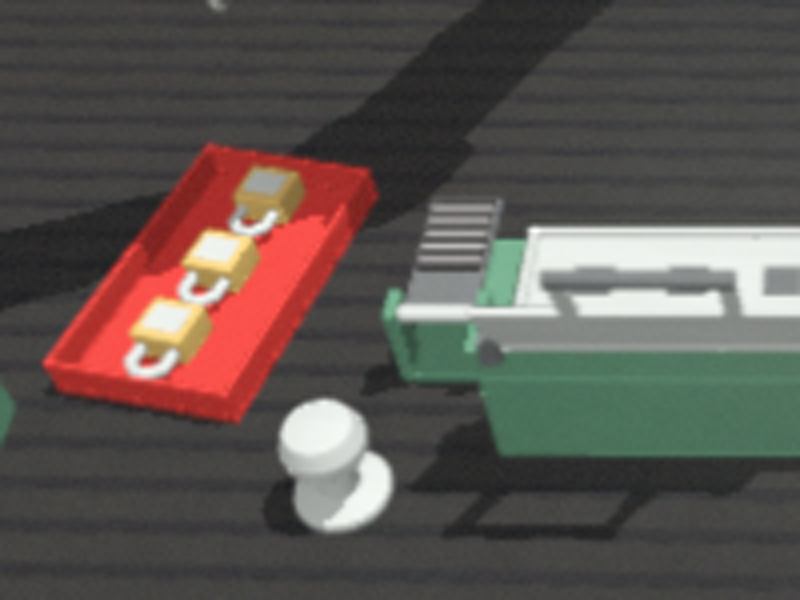

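The three padlocks lie flat in the tray at crop (268,190), (220,260) and (170,325). The cover is open, the pedal is up, the knob is in place and the robot touches nothing. Handing in.

```bash
python3 -c "
from bench import job
print(job.sign_off())"
```

```text
the job is handed in; nothing more can be done
None
```

I handed the job in: all three padlocks were pressed once with the cover shut and now lie flat in the red tray, the cover is fully open and the pedal is up; sign-off returned no verdict.

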